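Re-line a bottle lane with a pressure roller and load it with spawn bottles

ROBOT

A 6-joint arm with a two-finger parallel gripper is mounted at the origin on the work surface. World frame = base frame: x ahead of the robot, y to its left, z up, the work surface at z = 0. Lengths are in mm, angles in rad, forces in N, time in s.
With the tool pointing down it reaches from about 350 to 975 mm from the base axis. Payload 7.1 kg.
Tool frame: the origin (TCP) lies between the finger pads; the fingertips stand 8 mm ahead of it and the grasp point (between the pads) lies 11 mm behind it; x points along the fingers, y is the direction in which the jaws open and shut, and the axes are right-handed (so a half turn about x gives the same grasp; the last joint's range is limited). The gripper opens to 88 mm and grips with 3 to 60 N. Pads are 20 mm wide; open, the fingers measure 115 mm over their backs; the gripper's body (75 mm by 178 mm) begins 61 mm behind the grasp point.
Start: joints at [1.326, 0.423, 1.63, -0, 1.089, -0.019], TCP at [139.898, 609.125, 230.675] pointing down, gripper open.
Joint ranges: [-3, 3], [-0.9, 2.11], [0.09, 2.58], [-1.31, 4.45], [0.11, 2.69], [-2.54, 2.54]. Speed limits (rad/s): [2.39, 2.39, 3.01, 3.14, 3.14, 3.14].

INTERFACE

Orientations are given as a rotation vector (axis times angle).
In Python, from workcell import ctrl gives the robot as it stands.
- The arm moves only by the tool apply_moves, never from a script. Its argument "increments" is a list of rows, each an object with "gripper": the opening in per cent of the stroke, from 0 (shut) to 100 (fully open); "delta_pos": the shift along the tool's x, y, z in cm, a list of three; "dr": the turn, a rotation vector about the tool's x, y, z in rad, a list of three. In form: [{"gripper": gripper, "delta_pos": [dx, dy, dz], "dr": [ax, ay, az]}, ...]. A call has exactly 5 rows; each row shifts and turns the commanded pose from where the row before left it, along the tool's axes as they then stand; what a row does not reach is not made up. A row lasts 1/12 s, in which the tool goes at most 41.7 mm and 7.16 degrees, less where a joint would pass 70% of its speed; a pose out of reach is approached as far as the arm can. A call with a gripper value outside its range is refused whole. The fingers move at their own pace and stop on an object; the grip force is fixed at half the most. Time passes only in rows, so rows that do not move let the fingers close, or fill a call up. It gives the time, the measured TCP pose, the force and the opening at its end, in the units of the state.
- ctrl.get_obs(): the state, without advancing time (a new reading comes with each control period).
- ctrl.get_image(name): name is "side" or "top" or "wrist"; returns a dict with "img" (400x640x3 uint8, red, green, blue), "range_z" (400x640 float32, mm along the optical axis (not along the pixel's ray), 0 where there is no reading), "mtx" (3x3 intrinsics, pixels), "rvec" (rotation vector, rad) and "tvec" (3), from world to camera coordinates, as OpenCV has them. Camera axes: x right, y down, z forward; pixel columns grow to the right and rows downward; lengths in mm; the calibration is good to about 2 mm. A picture is of the moment at which its call begins.
- ctrl.close_job(): hands the job in, once; it reports no verdict.
The state is a dict: "t": time; "qpos": joint angles; "qvel": joint speeds; "joint_torque": joint torques, N m; "ee_pos": TCP position; "orientation": TCP orientation; "ft_force": force on the tool from outside, world axes, zero at the start; "moment": the same for the moment, N m; "width": finger opening in mm.
Only numpy, scipy, OpenCV 4.12 (cv2) and the standard library are available. Lean on these libraries where they do the work, as an engineer would, in place of code of your own. Each camera call takes 0.05 s, during which the arm holds its last target. There are 200 camera calls.

TASK

A fresh self-adhesive slide strip has been laid in the sloped bottle lane: take the hand roller from its rest and, starting at the raised open end, press the strip down by rolling steadily to the stop and back up to the raised end, with the roller's spring pushed about half-way in all along. After the rolling, hang the roller upright in its rest again, and set every small spawn bottle from the rubber mat upright into the lane at the raised end, without dropping it, so that they all slide down and stand in one closed row against the stop. Leave the other things on the bench where they are.

Things in the scene. Friction and masses are not known exactly. Their poses are not given: they have to be found in the camera images.
- lane: Fixed angle-iron gravity lane. Origin: on the bench under the lane's middle, frame level, z up; y points up the slope to the raised open loading end, x across. Trough 66 mm wide between guides 31 mm above the strip (110 mm over their flanges), from the stop (y = -195 mm) to the open end (y = +200 mm). Strip's upper face: z = 66 mm + 0.16 y (9 degrees). Slick: a bottle let go on it slides down.
- liner: The fresh self-adhesive slide strip, slick white plastic 62 mm wide and 2 mm thick, laid flat on the trough floor over its whole length (lane y -193 to +191 mm), still to be pressed down; it does not shift. Same origin and axes as the lane.
- lane_stop (a point): Centre of the strip's upper face below the inner face of the stop, the low end of the lane. The stop is a rail across the lane, 102 mm wide, from 46 to 66 mm above the strip, on two uprights outside the guides.
- lane_head (a point): Centre of the trough at the raised open end, level with the strip's upper face. Axes as the lane.
- roller: Hand pressure roller, 0.25 kg, loose, hanging upright on the rest. Origin: centre of its crossbar's underside; z up, x along crossbar and axle. Crossbar 100 x 30 x 10 mm; on it an upright wooden handle 26 mm square, z = 10 to 72 mm. Below, a sprung yoke (54 mm along x, 16 mm along y) with the rubber drum, its lowest point at z = -60 mm with the spring out.
- roller_drum: The roller's black rubber drum, 36 mm in diameter and 44 mm long, turning freely on its axle. Origin: its centre, 42 mm below the crossbar's underside while the spring is out; x along the axle; it turns as it rolls.
- roller_yoke (a joint): How far the roller's spring is pushed in, m: 0 out, 0.012 fully in. It starts to give at 4.5 N on the drum and takes 0.9 N more for each further mm (about 10 N at 6 mm).
- rest: Fixed open-topped square steel box, the roller's rest: 78 mm square outside, 68 mm inside, 5 mm walls, 70 mm high. The roller's drum hangs inside while its crossbar lies across two facing rims. Origin: centre of the underside.
- rest_top (a point): Centre of the rest's open top, level with the rims, 70 mm above the bench: where the roller's origin is when it hangs in the rest.
- mat: Fixed flat black rubber mat, 220 x 280 x 2 mm, where the bottles wait. Origin: centre of the underside.
- bottle0: Closed round bottle of mushroom spawn, upright on the rubber mat at the start: body 58 mm in diameter up to 68 mm high, rounded shoulder, dark green cap 38 mm in diameter from 94 to 118 mm above its foot; about 0.2 kg. Origin: centre of its underside, z up its axis. Four to six of the six are there; an absent one reads None from the start.
- bottle1: Closed round bottle of mushroom spawn, upright on the rubber mat at the start: body 58 mm in diameter up to 68 mm high, rounded shoulder, dark green cap 38 mm in diameter from 94 to 118 mm above its foot; about 0.2 kg. Origin: centre of its underside, z up its axis. Four to six of the six are there; an absent one reads None from the start.
- bottle2: Closed round bottle of mushroom spawn, upright on the rubber mat at the start: body 58 mm in diameter up to 68 mm high, rounded shoulder, dark green cap 38 mm in diameter from 94 to 118 mm above its foot; about 0.2 kg. Origin: centre of its underside, z up its axis. Four to six of the six are there; an absent one reads None from the start.
- bottle3: Closed round bottle of mushroom spawn, upright on the rubber mat at the start: body 58 mm in diameter up to 68 mm high, rounded shoulder, dark green cap 38 mm in diameter from 94 to 118 mm above its foot; about 0.2 kg. Origin: centre of its underside, z up its axis. Four to six of the six are there; an absent one reads None from the start.
- bottle4: Closed round bottle of mushroom spawn, upright on the rubber mat at the start: body 58 mm in diameter up to 68 mm high, rounded shoulder, dark green cap 38 mm in diameter from 94 to 118 mm above its foot; about 0.2 kg. Origin: centre of its underside, z up its axis. Four to six of the six are there; an absent one reads None from the start.
- bottle5: Closed round bottle of mushroom spawn, upright on the rubber mat at the start: body 58 mm in diameter up to 68 mm high, rounded shoulder, dark green cap 38 mm in diameter from 94 to 118 mm above its foot; about 0.2 kg. Origin: centre of its underside, z up its axis. Four to six of the six are there; an absent one reads None from the start.
- sprayer: Bystander: clear spray bottle, 52 mm in diameter, 150 mm high. Origin: centre of its underside.
- scraper: Bystander: spatula-like scraper lying flat, 200 mm long. Origin: underside.
- capcup: Bystander: open aluminium cup, 76 mm wide, 70 mm high. Origin: centre of its underside.
- bigbottle: Bystander: full-size spawn bottle of the same shape, 96 mm in diameter, 195 mm high. Origin: centre of its underside.
There are look-alikes about, which are no part of the job. Leave any blue, pink or red look-alike of the bottle2 alone.

How it is judged:
By the outcome, as a careful person would: the job done as asked, in the order asked, and still so for the second after the job is handed in, with the robot touching nothing.
Of bottle0, bottle1, bottle2, bottle3, bottle4, bottle5 only 4 to 6 are there at a start; the rules pass over those that are not, and their reading is None.
At some moment in a run one of bottle0, bottle1, bottle2, bottle3, bottle4, bottle5 may be knocked a few centimetres aside while the robot is not near it.
It also fails if it takes over 208 s, if anything falls off the work surface, if the arm or the gripper's body presses on something with over 40 N, if the wrist force passes 120 N, or if a joint passes its speed limit or range.

## Working session

There is one attempt and no reset: what is moved stays moved. The work goes in short steps, Python scripts to look and compute and a tool call to move; the robot and the scene stay as the last step left them, time stands still between calls to the robot, and variables do not carry over. Pictures are saved under pics/ and viewed, about 12 in all and at most 16, crops included, and the job is handed in when it is done.

Besides the shell and the picture viewer there is one more tool, called after "Request:" as name([rows], argument=value, ...), one row to a line, values as JSON. apply_moves: Moves the arm, as the interface text tells. Its arguments: {"type":"object","properties":{"increments":{"type":"array","items":{"type":"object","properties":{"gripper":{"type":"number"},"delta_pos":{"type":"array","items":{"type":"number"}},"dr":{"type":"array","items":{"type":"number"}}}}}},"required":["increments"]}

```bash
mkdir -p pics; cat > h.py <<'E'
import numpy as np, cv2
from workcell import ctrl
def cam(n):
    d=ctrl.get_image(n); R=cv2.Rodrigues(np.array(d['rvec'],float))[0]; d['R']=R; d['t']=np.array(d['tvec'],float).ravel(); d['K']=np.array(d['mtx']); return d
def save(d,f): cv2.imwrite(f,d['img'][:,:,::-1])
def cloud(d):
    z=d['range_z'].astype(float); v,u=np.mgrid[:z.shape[0],:z.shape[1]]; K=d['K']
    P=np.stack([(u-K[0,2])/K[0,0]*z,(v-K[1,2])/K[1,1]*z,z],-1)
    P=(P-d['t'])@d['R']; P[z<=0]=np.nan; return P
def ray(d,u,v,z0):
    r=d['R'].T@np.linalg.inv(d['K'])@np.array([u,v,1.]); c=-d['R'].T@d['t']
    return c+r*(z0-c[2])/r[2]
E
python3 - <<'E'
from h import *
for n in ['top','side']:
    d=cam(n); save(d,f'pics/{n}1.png'); print(n,d['K'].round(1).tolist(),(-d['R'].T@d['t']).round())
    np.savez(f'{n}1.npz',img=d['img'],P=cloud(d))
o=ctrl.get_obs(); print({k:np.round(v,3) for k,v in o.items()})
E
```

```text
top [[471.1, 0.0, 317.9], [0.0, 471.1, 197.9], [0.0, 0.0, 1.0]] [ 311.   -4. 1560.]
side [[502.1, 0.0, 317.9], [0.0, 502.1, 204.7], [0.0, 0.0, 1.0]] [  272. -1209.  1129.]
{'t': np.float64(0.1), 'qpos': array([ 1.326,  0.424,  1.631, -0.   ,  1.089, -0.019]), 'qvel': array([ 0.   ,  0.001, -0.003,  0.   ,  0.001,  0.   ]), 'joint_torque': array([ 0.0000e+00, -5.4562e+01, -2.7432e+01,  6.5000e-02,  1.9000e-02,
       -0.0000e+00]), 'ee_pos': array([139.796, 608.67 , 229.987]), 'orientation': array([ 0.176,  1.564, -0.178]), 'ft_force': array([ 0.303,  0.204, -0.392]), 'moment': array([-0.031, -0.002,  0.043]), 'width': np.float64(88.086)}
```

View pics/top1.png

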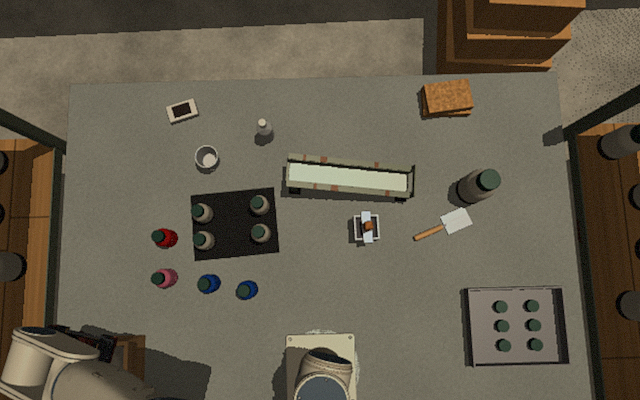

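View pics/side1.png

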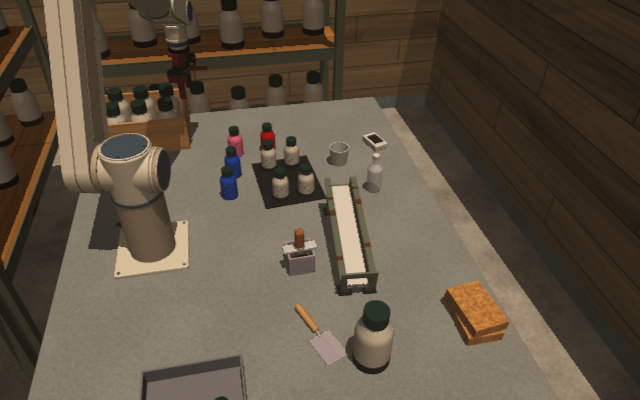

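The top view shows four cream bottles with dark caps on the mat at (203,213), (260,204), (204,240) and (261,233). The blue, red and pink look-alikes stand off the mat. The lane runs from (287,175) to (410,185), with the stop at its right end, and the roller hangs in its rest at (367,228).

```bash
python3 - <<'E'
from h import *
a=np.load('top1.npz'); P=a['P']; img=a['img']; 
hsv=cv2.cvtColor(img,cv2.COLOR_RGB2HSV)
def reg(u0,u1,v0,v1):
    m=np.zeros(img.shape[:2],bool); m[v0:v1,u0:u1]=1; return m
# strip
m=reg(280,420,150,205)&(img.min(-1)>150)
n,l,s,c=cv2.connectedComponentsWithStats(m.astype(np.uint8)); k=1+s[1:,4].argmax(); m=l==k
print('strip',s[k]); q=P[m]; q=q[np.isfinite(q).all(1)]
r=cv2.minAreaRect(q[:,:2].astype(np.float32)); print(r, cv2.boxPoints(r).round(1).tolist())
A=np.c_[q[:,:2],np.ones(len(q))]; co=np.linalg.lstsq(A,q[:,2],rcond=None)[0]; print('plane',co, 'res',np.std(A@co-q[:,2]))
ct=q.mean(0);w,V=np.linalg.eigh(np.cov(q[:,:2].T)); print(ct,V[:,1])
# guides: points higher near lane
m=reg(275,425,140,215)&(P[...,2]>40)
q=P[m]; r=cv2.minAreaRect(q[:,:2].astype(np.float32)); print('lane all',r,cv2.boxPoints(r).round(1).tolist())
# roller
m=reg(345,390,205,250)
for lo,hi in [(62,76),(76,90),(130,160)]:
    mm=m&(P[...,2]>lo)&(P[...,2]<hi); q=P[mm]
    if len(q)>5: print('roll',lo,len(q),cv2.minAreaRect(q[:,:2].astype(np.float32)),q.mean(0).round(1),np.median(q[:,2]))
# bottles
m=reg(185,285,180,265)&(P[...,2]>105)
n,l,s,c=cv2.connectedComponentsWithStats(m.astype(np.uint8))
for k in range(1,n):
    if s[k,4]>8: q=P[l==k]; print('bot',c[k],s[k,4],((q.min(0)+q.max(0))/2).round(1),q[:,2].max().round(1),np.median(q[:,2]))
m=reg(185,285,180,265)&(img.max(-1)<45)&(P[...,2]<8)
q=P[m]; print('mat',cv2.minAreaRect(q[:,:2].astype(np.float32)))
b=np.load('side1.npz');Pb=b['P'];ib=b['img']
# side roller
for lo,hi in [(62,76),(76,90),(130,160)]:
    mm=(Pb[...,2]>lo)&(Pb[...,2]<hi)&(np.abs(Pb[...,0]-220)<80)&(np.abs(Pb[...,1]+165)<70); q=Pb[mm]
    print('sroll',lo,len(q),cv2.minAreaRect(q[:,:2].astype(np.float32)) if len(q)>4 else 0)
im=cv2.resize(img[150:260,180:430],None,fx=3.2,fy=3.2,interpolation=cv2.INTER_CUBIC); cv2.imwrite('pics/crop1.png',im[:,:,::-1])
E
```

```text
strip [ 289  164  117   27 1878]
((603.3052978515625, -106.0484619140625), (381.4678955078125, 62.88618469238281), 85.11469268798828) [[555.7000122070312, -293.3999938964844], [618.4000244140625, -298.79998779296875], [650.9000244140625, 81.30000305175781], [588.2000122070312, 86.69999694824219]]
plane [-5.73848046e-03  1.63318216e-01  8.68619918e+01] res 3.538636384765032
[ 604.26466645 -102.31266346   66.68490915] [0.09438558 0.99553572]
lane all ((571.7289428710938, -106.88412475585938), (413.8227844238281, 173.74916076660156), 84.2507553100586) [[464.6000061035156, -304.1000061035156], [637.4000244140625, -321.5], [678.9000244140625, 90.30000305175781], [506.0, 107.69999694824219]]
roll 62 151 ((438.63189697265625, -155.52645874023438), (91.82933807373047, 78.66883087158203), 1.2735366821289062) [ 440.6 -154.9   69.9] 70.12044520753443
roll 76 222 ((445.27911376953125, -161.8321990966797), (101.16346740722656, 67.9444580078125), 20.226064682006836) [ 441.6 -154.4   81. ] 80.80222629296287
roll 130 71 ((443.45257568359375, -155.5558624267578), (25.525362014770508, 24.949045181274414), 0.6883639097213745) [ 442.2 -155.1  141.2] 141.3769667874678
bot [256.41322314 201.23140496] 121 [525.6 184.1 116.4] 126.4 119.23186803940871
bot [196.41984733 209.82442748] 131 [503.3 370.9 116.8] 128.4 120.1257145844472
bot [257.568 230.768] 125 [433.3 180.7 117.5] 129.3 120.00087657083124
bot [198.03816794 238.38167939] 131 [414.5 364.3 116.6] 127.8 120.08203166677043
mat ((481.12359619140625, 255.38583374023438), (236.2781524658203, 319.6331481933594), 5.093514919281006)
sroll 62 0 0
sroll 76 0 0
sroll 130 0 0
```

View pics/crop1.png

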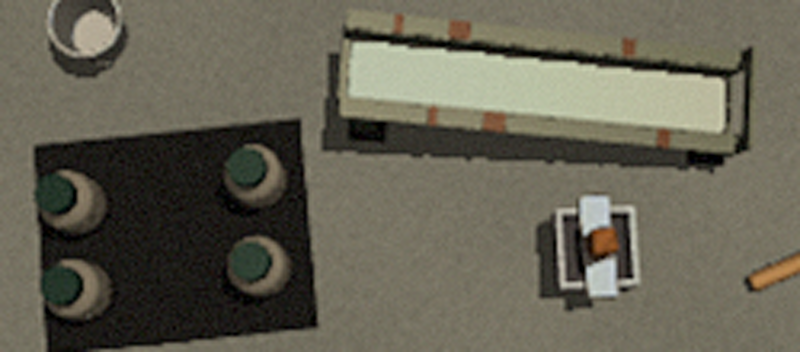

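Confirmed in the crop: the four cream bottles with green caps on the mat are the ones meant. The roller's crossbar lies across the rest at crop (600,247). Next I refine the lane and roller axes and set up a move calculator.

```bash
cat >> h.py <<'E'
from scipy.spatial.transform import Rotation as Ro
def Rdes(jaw,app=(0,0,-1)):
    x=np.array(app,float);x/=np.linalg.norm(x); y=np.array(jaw,float); y-=x*(x@y); y/=np.linalg.norm(y)
    return np.stack([x,y,np.cross(x,y)],1)
def plan(p,R,grasp=True):
    """p: target for the grasp point (11 mm behind TCP); prints shift in current tool axes and turn"""
    o=ctrl.get_obs(); R0=Ro.from_rotvec(o['orientation']).as_matrix(); p0=np.array(o['ee_pos'])
    q=np.array(p,float)+(11*R[:,0] if grasp else 0)
    best=None
    for S in (np.eye(3),np.diag([1,-1,-1.])):
        rv=Ro.from_matrix(R0.T@R@S).as_rotvec()
        if best is None or np.linalg.norm(rv)<np.linalg.norm(best[0]): best=(rv,R@S)
    rv,RR=best
    print('t %.2f'%o['t'],'now grasp',(p0-11*R0[:,0]).round(1),'F',np.round(o['ft_force'],2),'w %.1f'%o['width'],'q',np.round(o['qpos'],2))
    print(' d(cm) in now-axes',(R0.T@(q-p0)/10).round(2),'| in target-axes',(RR.T@(q-p0)/10).round(2),'| turn',rv.round(3),np.linalg.norm(rv).round(3))
E
python3 - <<'E'
from h import *
a=np.load('top1.npz'); P=a['P']; img=a['img']
uy=np.array([.0855,.9963]);ux=np.array([uy[1],-uy[0]]);O=np.array([603.3,-105.])
L=(P[...,:2]-O); ly=L@uy; lx=L@ux; h=P[...,2]-(66+.16*ly)
for s in (-1,1):
    m=(np.abs(ly)<150)&(s*lx>28)&(s*lx<70)&(h>24)&(h<40)
    q=np.c_[ly[m],lx[m]]
    bins=np.arange(-150,151,15); out=[];inn=[]
    for b in bins[:-1]:
        w=q[(q[:,0]>=b)&(q[:,0]<b+15)][:,1]*s
        if len(w)>3: out.append((b+7,np.percentile(w,97)));inn.append((b+7,np.percentile(w,5)))
    out=np.array(out); inn=np.array(inn); print('guide',s,'h',np.median(h[m]),'outer',np.polyfit(*out.T,1),'inner',np.polyfit(*inn.T,1))
m=(np.abs(lx)<30)&(h>38)&(h<80)&(ly<-150)&(ly>-240); print('stop y',np.percentile(ly[m],[2,50,98]).round(1),np.percentile(h[m],[5,50,95]).round(1),m.sum())
m=(np.abs(lx)<27)&(np.abs(h)<6); print('strip y ends',np.percentile(ly[m&(np.abs(ly)<230)],[.5,99.5]).round(1))
# stop from side
b=np.load('side1.npz');Pb=b['P'];L=(Pb[...,:2]-O); ly=L@uy; lx=L@ux; h=Pb[...,2]-(66+.16*ly)
m=(np.abs(lx)<30)&(np.abs(h)<6)&(np.abs(ly)<230);print('side strip',np.percentile(ly[m],[.5,99.5]).round(1),np.median(h[m]))
m=(np.abs(lx)<30)&(h>38)&(h<80)&(ly<-150)&(ly>-240); print('side stop y',np.percentile(ly[m],[2,50,98]).round(1),np.percentile(h[m],[5,50,95]).round(1),m.sum())
# crossbar
m=(np.abs(P[...,0]-442)<62)&(np.abs(P[...,1]+155)<35)&(P[...,2]>75)&(P[...,2]<86)&(img.min(-1)>110)
q=P[m];r=cv2.minAreaRect(q[:,:2].astype(np.float32));print('bar',len(q),r); w,V=np.linalg.eigh(np.cov(q[:,:2].T)); print(q.mean(0),V[:,1])
m=(np.abs(P[...,0]-442)<60)&(np.abs(P[...,1]+155)<60)&(P[...,2]>64)&(P[...,2]<75); q=P[m];print('rest',len(q),cv2.minAreaRect(q[:,:2].astype(np.float32)))
o=ctrl.get_obs();print(Ro.from_rotvec(o['orientation']).as_matrix().round(3).tolist())
plan([442,-155,260],Rdes([.0,1,0]))
E
```

```text
guide -1 h 32.56390620136859 outer [-8.66641957e-03  5.09489359e+01] inner [-1.10368522e-02  3.30283045e+01]
guide 1 h 32.48055847910182 outer [8.70929504e-03 5.34968448e+01] inner [1.04660810e-02 3.44622259e+01]
stop y [-210.8 -205.4 -202.2] [47.1 64.5 70. ] 74
strip y ends [-196.4  199.1]
side strip [-200.8  196.9] 1.1028063341750425
side stop y [-214.6 -210.5 -205.9] [49.3 63.  71. ] 125
bar 178 ((443.0948791503906, -158.43429565429688), (99.0573501586914, 42.204734802246094), 8.870352745056152)
[ 441.26336335 -156.06559132   80.37332178] [-0.99494473 -0.10042406]
rest 136 ((438.35601806640625, -155.5325927734375), (91.27747344970703, 78.66883087158203), 1.2735366821289062)
[[-0.0, 0.224, 0.975], [-0.001, 0.975, -0.224], [-1.0, -0.001, -0.0]]
t 0.10 now grasp [139.8 608.7 241. ] F [ 0.3   0.2  -0.39] w 88.1 q [ 1.33  0.42  1.63 -0.    1.09 -0.02]
 d(cm) in now-axes [ -1.81 -67.67  46.55] | in target-axes [ -1.9  -76.37  30.22] | turn [-0.226 -0.     0.001] 0.226
```

Request:
apply_moves([
  {"gripper": 100, "delta_pos": [0, 0, 0], "dr": [-0.107, 0, 0]},
  {"gripper": 100, "delta_pos": [0, 0, 0], "dr": [-0.107, 0, 0]},
  {"gripper": 100, "delta_pos": [0, 0, 0], "dr": [-0.106, 0, 0]},
  {"gripper": 100, "delta_pos": [0, -3.25, 1.98], "dr": [0, 0, 0]},
  {"gripper": 100, "delta_pos": [0, -3.25, 1.98], "dr": [0, 0, 0]},
])

```text
t: 0.52
ee_pos: [185.0, 548.1, 230.0]
orientation: [-0.077, 1.57, 0.076]
ft_force: [1.1, -0.6, -0.4]
width: 87.8
```

Request:
apply_moves([
  {"gripper": 100, "delta_pos": [0, -3.25, 1.98], "dr": [0, 0, 0]},
  {"gripper": 100, "delta_pos": [0, -3.25, 1.98], "dr": [0, 0, 0]},
  {"gripper": 100, "delta_pos": [0, -3.25, 1.98], "dr": [0, 0, 0]},
  {"gripper": 100, "delta_pos": [0, -3.25, 1.98], "dr": [0, 0, 0]},
  {"gripper": 100, "delta_pos": [0, -3.25, 1.98], "dr": [0, 0, 0]},
])

```text
t: 0.93
ee_pos: [299.8, 393.9, 230.5]
orientation: [-0.075, 1.57, 0.074]
ft_force: [0.3, 0.3, -0.4]
width: 88.0
```

Request:
apply_moves([
  {"gripper": 100, "delta_pos": [0, -3.25, 1.98], "dr": [0, 0, 0]},
  {"gripper": 100, "delta_pos": [0, -3.25, 1.98], "dr": [0, 0, 0]},
  {"gripper": 100, "delta_pos": [0, -3.25, 1.98], "dr": [0, 0, 0]},
  {"gripper": 100, "delta_pos": [0, -3.25, 1.98], "dr": [0, 0, 0]},
  {"gripper": 100, "delta_pos": [0, -3.25, 1.98], "dr": [0, 0, 0]},
])

```text
t: 1.35
ee_pos: [413.7, 241.4, 230.6]
orientation: [-0.074, 1.57, 0.074]
ft_force: [0.9, 0.0, 0.5]
width: 87.9
```

Request:
apply_moves([
  {"gripper": 100, "delta_pos": [0, -3.25, 1.98], "dr": [0, 0, 0]},
  {"gripper": 100, "delta_pos": [0, -3.25, 1.98], "dr": [0, 0, 0]},
  {"gripper": 100, "delta_pos": [0, -3.25, 1.98], "dr": [0, 0, 0]},
  {"gripper": 100, "delta_pos": [0, -3.33, -0.72], "dr": [0, 0, 0]},
  {"gripper": 100, "delta_pos": [0, -3.33, -0.72], "dr": [0, 0, 0]},
])

```text
t: 1.77
ee_pos: [474.1, 82.3, 230.4]
orientation: [-0.074, 1.57, 0.074]
ft_force: [-0.2, 0.1, -0.5]
width: 87.5
```

Request:
apply_moves([
  {"gripper": 100, "delta_pos": [0, -3.33, -0.72], "dr": [0, 0, 0]},
  {"gripper": 100, "delta_pos": [0, -3.33, -0.72], "dr": [0, 0, 0]},
  {"gripper": 100, "delta_pos": [0, -3.33, -0.72], "dr": [0, 0, 0]},
  {"gripper": 100, "delta_pos": [0, -3.33, -0.72], "dr": [0, 0, 0]},
  {"gripper": 100, "delta_pos": [0, -3.33, -0.72], "dr": [0, 0, 0]},
])

```text
t: 2.18
ee_pos: [452.5, -86.6, 230.6]
orientation: [-0.074, 1.57, 0.074]
ft_force: [-0.3, -0.6, -0.1]
width: 87.7
```

Request:
apply_moves([
  {"gripper": 100, "delta_pos": [0, -3.33, -0.72], "dr": [0, 0, 0]},
  {"gripper": 100, "delta_pos": [0, -3.33, -0.72], "dr": [0, 0, 0]},
  {"gripper": 100, "delta_pos": [0, 0, 0], "dr": [0, 0, 0]},
  {"gripper": 100, "delta_pos": [0, 0, 0], "dr": [0, 0, 0]},
  {"gripper": 100, "delta_pos": [0, 0, 0], "dr": [0, 0, 0]},
])

```text
t: 2.6
ee_pos: [444.8, -152.5, 230.4]
orientation: [-0.073, 1.57, 0.074]
ft_force: [-0.3, 0.2, 1.1]
width: 87.7
```

```bash
python3 - <<'E'
from h import *
d=cam('wrist'); save(d,'pics/w1.png'); P=cloud(d); np.savez('w1.npz',img=d['img'],P=P)
plan([442,-155,115],Rdes([-.09,.996,0]))
m=(P[...,2]>130)&(P[...,2]<155)&(np.hypot(P[...,0]-442,P[...,1]+155)<40); q=P[m]; print(len(q))
if len(q)>5: print('handle',cv2.minAreaRect(q[:,:2].astype(np.float32)),q.mean(0))
m=(P[...,2]>74)&(P[...,2]<88)&(np.hypot(P[...,0]-442,P[...,1]+155)<65); q=P[m]; print(len(q))
if len(q)>5: print('bar',cv2.minAreaRect(q[:,:2].astype(np.float32)),q.mean(0),np.median(q[:,2]))
E
```

```text
t 2.65 now grasp [ 444.9 -152.1  241.5] F [-0.78  0.6   0.35] w 87.7 q [-0.35  0.19  1.96  0.    0.99 -2.02]
 d(cm) in now-axes [12.65 -0.27 -0.31] | in target-axes [12.65 -0.27 -0.32] | turn [ 0.004 -0.001 -0.   ] 0.004
917
handle ((440.9598083496094, -157.54940795898438), (25.958322525024414, 25.381305694580078), 5.5347981452941895) [ 439.41261939 -157.73306078  141.02681433]
1739
bar ((440.76263427734375, -157.83924865722656), (99.67696380615234, 33.15787887573242), 5.684317111968994) [ 430.29872685 -158.29968972   80.94135415] 80.7799656295783
```

View pics/w1.png

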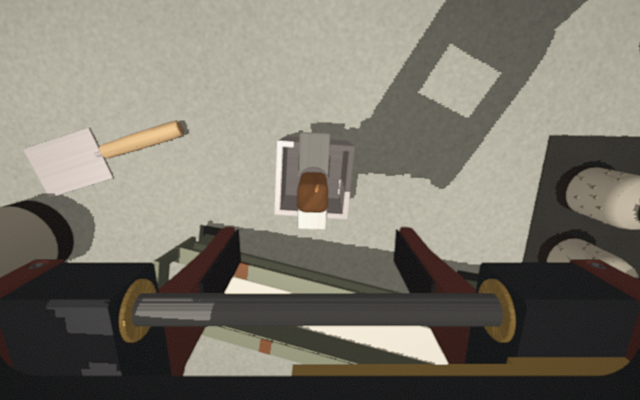

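The wrist view shows the roller handle at (313,190) in the rest, with the crossbar running along image rows. The handle is centred at about (441.5,-157) with a yaw of 5.6°.

Request:
apply_moves([
  {"gripper": 100, "delta_pos": [0, -0.46, -0.38], "dr": [-0.008, 0, 0]},
  {"gripper": 100, "delta_pos": [3.5, 0, 0], "dr": [0, 0, 0]},
  {"gripper": 100, "delta_pos": [3.5, 0, 0], "dr": [0, 0, 0]},
  {"gripper": 100, "delta_pos": [3.5, 0, 0], "dr": [0, 0, 0]},
  {"gripper": 100, "delta_pos": [2.1, 0, 0], "dr": [0, 0, 0]},
])

```text
t: 3.07
ee_pos: [440.4, -156.3, 102.2]
orientation: [-0.081, 1.572, 0.083]
ft_force: [-1.2, -0.5, -0.4]
width: 87.8
```

Request:
apply_moves([
  {"gripper": 0, "delta_pos": [0, 0, 0], "dr": [0, 0, 0]},
  {"gripper": 0, "delta_pos": [0, 0, 0], "dr": [0, 0, 0]},
  {"gripper": 0, "delta_pos": [0, 0, 0], "dr": [0, 0, 0]},
  {"gripper": 0, "delta_pos": [0, 0, 0], "dr": [0, 0, 0]},
  {"gripper": 0, "delta_pos": [0, 0, 0], "dr": [0, 0, 0]},
])

```text
t: 3.48
ee_pos: [442.9, -157.9, 106.2]
orientation: [-0.082, 1.567, 0.08]
ft_force: [-0.9, -0.2, -0.2]
width: 57.9
```

Request:
apply_moves([
  {"gripper": 0, "delta_pos": [0, 0, 0], "dr": [0, 0, 0]},
  {"gripper": 0, "delta_pos": [0, 0, 0], "dr": [0, 0, 0]},
  {"gripper": 0, "delta_pos": [0, 0, 0], "dr": [0, 0, 0]},
  {"gripper": 0, "delta_pos": [0, 0, 0], "dr": [0, 0, 0]},
  {"gripper": 0, "delta_pos": [0, 0, 0], "dr": [0, 0, 0]},
])

```text
t: 3.9
ee_pos: [441.7, -157.6, 104.8]
orientation: [-0.08, 1.569, 0.08]
ft_force: [-0.1, -0.3, 1.3]
width: 26.1
```

Request:
apply_moves([
  {"gripper": 0, "delta_pos": [0, 0, 0], "dr": [0, 0, 0]},
  {"gripper": 0, "delta_pos": [-1, 0, 0], "dr": [0, 0, 0]},
  {"gripper": 0, "delta_pos": [-2.5, 0, 0], "dr": [0, 0, 0]},
  {"gripper": 0, "delta_pos": [-3.7, 0, 0], "dr": [0, 0, 0]},
  {"gripper": 0, "delta_pos": [-3.7, 0, 0], "dr": [0, 0, 0]},
])

```text
t: 4.32
ee_pos: [440.5, -157.3, 214.5]
orientation: [-0.079, 1.572, 0.081]
ft_force: [1.6, -1.1, -1.5]
width: 26.2
```

Request:
apply_moves([
  {"gripper": 0, "delta_pos": [-3.7, 0, 0], "dr": [0, 0, 0]},
  {"gripper": 0, "delta_pos": [-0.5, 0, 0], "dr": [0, 0, 0]},
  {"gripper": 0, "delta_pos": [0, 0, 0], "dr": [0, 0, 0]},
  {"gripper": 0, "delta_pos": [0, 0, 0], "dr": [0, 0, 0]},
  {"gripper": 0, "delta_pos": [0, 0, 0], "dr": [0, 0, 0]},
])

```text
t: 4.73
ee_pos: [440.4, -157.2, 254.0]
orientation: [-0.079, 1.572, 0.081]
ft_force: [0.3, -0.1, -2.6]
width: 26.0
```

```bash
cat >> h.py <<'E'
O=np.array([604.4,-105.1,66]); uy=np.array([.0935,.9956,0]); uy/=np.linalg.norm(uy); ux=np.array([uy[1],-uy[0],0])
th=np.arctan(.16); n=np.array([0,0,np.cos(th)])-uy*np.sin(th); sl=uy*np.cos(th)+np.array([0,0,np.sin(th)])
def C(y): return O+uy*y+np.array([0,0,.16*y])
RL=Rdes(sl,-n)
E
python3 - <<'E'
from h import *
plan(C(186)+n*145,RL)
print(RL.round(3).tolist())
for _ in range(3): ctrl.get_image('wrist'); print(np.round(ctrl.get_obs()['ft_force'],2))
E
```

```text
t 4.73 now grasp [ 440.5 -157.2  265. ] F [ 0.31 -0.05 -2.64] w 26.0 q [-0.37  0.16  1.94  0.    1.04 -2.04]
 d(cm) in now-axes [ 2.56 19.67 20.06] | in target-axes [ 6.22 22.5  15.84] | turn [ 0.195 -0.019  0.157] 0.251
[[0.015, 0.092, 0.996], [0.157, 0.983, -0.094], [-0.987, 0.158, -0.0]]
[-0.64 -0.51 -2.65]
[ 0.45  0.72 -2.1 ]
[-0.08 -0.26 -2.81]
```

Request:
apply_moves([
  {"gripper": 0, "delta_pos": [0, 2.81, 2.87], "dr": [0, 0, 0]},
  {"gripper": 0, "delta_pos": [0, 2.81, 2.87], "dr": [0, 0, 0]},
  {"gripper": 0, "delta_pos": [0, 2.81, 2.87], "dr": [0, 0, 0]},
  {"gripper": 0, "delta_pos": [0, 2.81, 2.87], "dr": [0, 0, 0]},
  {"gripper": 0, "delta_pos": [0, 2.81, 2.87], "dr": [0, 0, 0]},
])

```text
t: 5.3
ee_pos: [570.6, -1.7, 254.3]
orientation: [-0.08, 1.572, 0.08]
ft_force: [0.8, -0.1, -2.2]
width: 26.0
```

Request:
apply_moves([
  {"gripper": 0, "delta_pos": [0, 2.81, 2.87], "dr": [0, 0, 0]},
  {"gripper": 0, "delta_pos": [0, 2.81, 2.84], "dr": [0, 0, 0]},
  {"gripper": 0, "delta_pos": [0, 0, 0], "dr": [0.065, -0.0063, 0.0523]},
  {"gripper": 0, "delta_pos": [0, 0, 0], "dr": [0.065, -0.0063, 0.0523]},
  {"gripper": 0, "delta_pos": [0, 0, 0], "dr": [0.065, -0.0063, 0.0523]},
])

```text
t: 5.72
ee_pos: [621.2, 59.8, 253.7]
orientation: [0.199, 1.558, 0.051]
ft_force: [0.5, -0.3, -3.2]
width: 25.7
```

Request:
apply_moves([
  {"gripper": 0, "delta_pos": [0, 0, 0], "dr": [0, 0, 0]},
  {"gripper": 0, "delta_pos": [0, 0, 0], "dr": [0, 0, 0]},
  {"gripper": 0, "delta_pos": [0, 0, 0], "dr": [0, 0, 0]},
  {"gripper": 0, "delta_pos": [0, 0, 0], "dr": [0, 0, 0]},
  {"gripper": 0, "delta_pos": [0, 0, 0], "dr": [0, 0, 0]},
])

```text
t: 6.13
ee_pos: [621.2, 58.8, 255.6]
orientation: [0.195, 1.555, 0.051]
ft_force: [0.2, 0.5, -3.1]
width: 25.9
```

```bash
python3 - <<'E'
from h import *
plan(C(186)+n*145,RL)
d=cam('wrist'); P=cloud(d); save(d,'pics/w2.png')
L=P-O; ly=L@uy; lx=L@ux; h=L@n  # normal height above strip (thru O)
for s in (-1,1):
  for lo,hi in ((60,120),(120,170)):
    m=(ly>lo)&(ly<hi)&(s*lx>25)&(s*lx<65)&(h>26)&(h<37)
    if m.sum()>30: print(s,lo,m.sum(),'lx',np.percentile(lx[m],[3,97]).round(1),'h',np.median(h[m]).round(1))
m=(np.abs(lx)<20)&(np.abs(h)<8)&(np.abs(ly)<210); print('strip',m.sum(),np.median(h[m]).round(2),np.percentile(ly[m],[1,99]).round(1), np.polyfit(ly[m],h[m],1))
m=(np.abs(lx)<45)&(np.abs(h)<10)&(ly>60)&(ly<130); w=d['img'].min(-1)>140
m&=w; print('white lx',np.percentile(lx[m],[2,98]).round(1),m.sum())
# roller crossbar & drum in tool
E
```

```text
t 6.13 now grasp [621.   57.  266.5] F [ 0.15  0.52 -3.15] w 25.9 q [-0.    0.39  1.63  0.17  1.11 -1.56]
 d(cm) in now-axes [ 2.72 -0.42 -0.15] | in target-axes [ 2.72 -0.42 -0.14] | turn [0.002 0.003 0.002] 0.004
-1 60 1475 lx [-53.3 -34.3] h 32.9
-1 120 1239 lx [-53.3 -33.6] h 32.9
1 60 1320 lx [32.3 51.8] h 33.0
1 120 629 lx [32.5 51.6] h 32.9
strip 10904 0.98 [-136.   160.2] [2.56572475e-04 9.89205842e-01]
white lx [-28.3  28.4] 3374
```

View pics/w2.png

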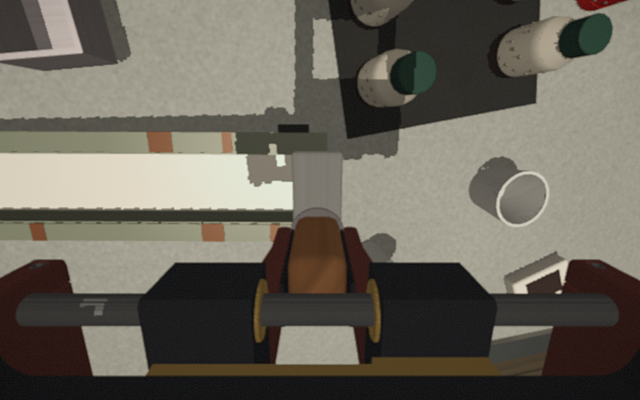

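The wrist view shows the roller held straight over the raised end. The handle is at (317,250), and the strip runs left between the guides at rows 150-210. Now I lower it.

Request:
apply_moves([
  {"gripper": 0, "delta_pos": [2, -0.3, -0.1], "dr": [0, 0, 0]},
  {"gripper": 0, "delta_pos": [2, 0, 0], "dr": [0, 0, 0]},
  {"gripper": 0, "delta_pos": [1.4, 0, 0], "dr": [0, 0, 0]},
  {"gripper": 0, "delta_pos": [0.6, 0, 0], "dr": [0, 0, 0]},
  {"gripper": 0, "delta_pos": [0, 0, 0], "dr": [0, 0, 0]},
])

```text
t: 6.6
ee_pos: [620.2, 65.3, 194.5]
orientation: [0.196, 1.558, 0.051]
ft_force: [0.1, 0.3, -1.8]
width: 26.0
```

Request:
apply_moves([
  {"gripper": 0, "delta_pos": [0, 0, 0], "dr": [0, 0, 0]},
  {"gripper": 0, "delta_pos": [0.2, 0, 0], "dr": [0, 0, 0]},
  {"gripper": 0, "delta_pos": [0, 0, 0], "dr": [0, 0, 0]},
  {"gripper": 0, "delta_pos": [0, 0, 0], "dr": [0, 0, 0]},
  {"gripper": 0, "delta_pos": [0, 0, 0], "dr": [0, 0, 0]},
])

```text
t: 7.02
ee_pos: [621.4, 65.2, 194.6]
orientation: [0.196, 1.554, 0.051]
ft_force: [-0.7, -0.4, -2.3]
width: 25.8
```

Request:
apply_moves([
  {"gripper": 0, "delta_pos": [0.2, 0, 0], "dr": [0, 0, 0]},
  {"gripper": 0, "delta_pos": [0, 0, 0], "dr": [0, 0, 0]},
  {"gripper": 0, "delta_pos": [0, 0, 0], "dr": [0, 0, 0]},
  {"gripper": 0, "delta_pos": [0, 0, 0], "dr": [0, 0, 0]},
  {"gripper": 0, "delta_pos": [0, 0, 0], "dr": [0, 0, 0]},
])

```text
t: 7.43
ee_pos: [621.1, 65.6, 192.0]
orientation: [0.196, 1.555, 0.051]
ft_force: [-0.5, -0.9, -3.6]
width: 25.8
```

```bash
cat > f.py <<'E'
from h import *
f=[]
for _ in range(4): ctrl.get_image('wrist'); f.append(ctrl.get_obs()['ft_force'])
f=np.array(f); print('F mean',f.mean(0).round(2),'std',f.std(0).round(2),'Fn',(f.mean(0)@n).round(2))
o=ctrl.get_obs(); R0=Ro.from_rotvec(o['orientation']).as_matrix(); g=np.array(o['ee_pos'])-11*R0[:,0]-O
print('t',o['t'],'lane y (foot)',(g@sl*np.cos(th)).round(1),'lx',(g@ux).round(1),'h',(g@n).round(2),'rot err',Ro.from_matrix(RL.T@R0).as_rotvec().round(4))
E
python3 f.py
```

```text
F mean [ 0.06 -0.45 -2.7 ] std [0.48 0.48 0.2 ] Fn -2.6
t 7.6333 lane y (foot) 186.9 lx 0.7 h 108.34 rot err [-0.0007 -0.0035 -0.0009]
```

Request:
apply_moves([
  {"gripper": 0, "delta_pos": [0.2, 0, 0], "dr": [0, 0, 0]},
  {"gripper": 0, "delta_pos": [0.2, 0, 0], "dr": [0, 0, 0]},
  {"gripper": 0, "delta_pos": [0, 0, 0], "dr": [0, 0, 0]},
  {"gripper": 0, "delta_pos": [0, 0, 0], "dr": [0, 0, 0]},
  {"gripper": 0, "delta_pos": [0, 0, 0], "dr": [0, 0, 0]},
])

```text
t: 8.05
ee_pos: [621.6, 66.1, 188.6]
orientation: [0.196, 1.554, 0.051]
ft_force: [-0.5, -0.3, 3.3]
width: 25.6
```

```bash
python3 f.py
```

```text
F mean [ 0.04 -1.19  4.38] std [0.42 0.24 0.27] Fn 4.51
t 8.25 lane y (foot) 186.9 lx 1.0 h 104.66 rot err [-0.0007 -0.0042 -0.0008]
```

Request:
apply_moves([
  {"gripper": 0, "delta_pos": [0.16, 0, 0], "dr": [0, 0, 0]},
  {"gripper": 0, "delta_pos": [0.16, 0, 0], "dr": [0, 0, 0]},
  {"gripper": 0, "delta_pos": [0, 0, 0], "dr": [0, 0, 0]},
  {"gripper": 0, "delta_pos": [0, 0, 0], "dr": [0, 0, 0]},
  {"gripper": 0, "delta_pos": [0, 0, 0], "dr": [0, 0, 0]},
])

```text
t: 8.67
ee_pos: [621.7, 66.7, 185.3]
orientation: [0.196, 1.554, 0.051]
ft_force: [-0.3, -0.9, 7.0]
width: 25.8
```

```bash
python3 f.py
```

```text
F mean [-0.63 -1.38  7.06] std [0.74 0.61 0.23] Fn 7.2
t 8.8667 lane y (foot) 187.0 lx 1.1 h 101.6 rot err [-0.0008 -0.0044 -0.0008]
```

Request:
apply_moves([
  {"gripper": 0, "delta_pos": [0, -0.4, 0], "dr": [0, 0, 0]},
  {"gripper": 0, "delta_pos": [0, -0.8, 0], "dr": [0, 0, 0]},
  {"gripper": 0, "delta_pos": [0, -0.8, 0], "dr": [0, 0, 0]},
  {"gripper": 0, "delta_pos": [0, -0.8, 0], "dr": [0, 0, 0]},
  {"gripper": 0, "delta_pos": [0, -0.8, 0], "dr": [0, 0, 0]},
])

```text
t: 9.28
ee_pos: [618.3, 31.1, 179.7]
orientation: [0.196, 1.554, 0.051]
ft_force: [-0.6, -1.1, 6.6]
width: 25.6
```

Request:
apply_moves([
  {"gripper": 0, "delta_pos": [0, -0.8, 0], "dr": [0, 0, 0]},
  {"gripper": 0, "delta_pos": [0, -0.8, 0], "dr": [0, 0, 0]},
  {"gripper": 0, "delta_pos": [0, -0.8, 0], "dr": [0, 0, 0]},
  {"gripper": 0, "delta_pos": [0, -0.8, 0], "dr": [0, 0, 0]},
  {"gripper": 0, "delta_pos": [0, -0.8, 0], "dr": [0, 0, 0]},
])

```text
t: 9.7
ee_pos: [614.6, -8.4, 173.4]
orientation: [0.197, 1.554, 0.051]
ft_force: [-0.3, -0.8, 8.0]
width: 26.3
```

Request:
apply_moves([
  {"gripper": 0, "delta_pos": [0, -0.8, 0], "dr": [0, 0, 0]},
  {"gripper": 0, "delta_pos": [0, -0.8, 0], "dr": [0, 0, 0]},
  {"gripper": 0, "delta_pos": [0, -0.8, 0], "dr": [0, 0, 0]},
  {"gripper": 0, "delta_pos": [0, -0.8, 0], "dr": [0, 0, 0]},
  {"gripper": 0, "delta_pos": [0, -0.8, 0], "dr": [0, 0, 0]},
])

```text
t: 10.12
ee_pos: [611.0, -47.7, 167.1]
orientation: [0.196, 1.554, 0.051]
ft_force: [-0.9, -1.1, 6.7]
width: 25.6
```

```bash
sed 's/range(4)/range(1)/' f.py > f1.py; python3 f1.py
```

```text
F mean [-0.78 -2.84  5.98] std [0. 0. 0.] Fn 6.36
t 10.1667 lane y (foot) 70.8 lx 1.2 h 101.66 rot err [-0.0003 -0.0045 -0.0016]
```

Request:
apply_moves([
  {"gripper": 0, "delta_pos": [0.02, -0.8, 0], "dr": [0, 0, 0]},
  {"gripper": 0, "delta_pos": [0, -0.8, 0], "dr": [0, 0, 0]},
  {"gripper": 0, "delta_pos": [0, -0.8, 0], "dr": [0, 0, 0]},
  {"gripper": 0, "delta_pos": [0, -0.8, 0], "dr": [0, 0, 0]},
  {"gripper": 0, "delta_pos": [0, -0.8, 0], "dr": [0, 0, 0]},
])

```text
t: 10.58
ee_pos: [607.4, -87.1, 160.6]
orientation: [0.196, 1.554, 0.05]
ft_force: [-0.4, -0.2, 7.4]
width: 25.7
```

Request:
apply_moves([
  {"gripper": 0, "delta_pos": [0, -0.8, 0], "dr": [0, 0, 0]},
  {"gripper": 0, "delta_pos": [0, -0.8, 0], "dr": [0, 0, 0]},
  {"gripper": 0, "delta_pos": [0, -0.8, 0], "dr": [0, 0, 0]},
  {"gripper": 0, "delta_pos": [0, -0.8, 0], "dr": [0, 0, 0]},
  {"gripper": 0, "delta_pos": [0, -0.8, 0], "dr": [0, 0, 0]},
])

```text
t: 11.0
ee_pos: [603.7, -126.5, 154.3]
orientation: [0.196, 1.554, 0.05]
ft_force: [-0.5, -1.2, 6.6]
width: 25.7
```

Request:
apply_moves([
  {"gripper": 0, "delta_pos": [0, -0.8, 0], "dr": [0, 0, 0]},
  {"gripper": 0, "delta_pos": [0, -0.8, 0], "dr": [0, 0, 0]},
  {"gripper": 0, "delta_pos": [0, -0.8, 0], "dr": [0, 0, 0]},
  {"gripper": 0, "delta_pos": [0, -0.8, 0], "dr": [0, 0, 0]},
  {"gripper": 0, "delta_pos": [0, -0.8, 0], "dr": [0, 0, 0]},
])

```text
t: 11.42
ee_pos: [600.1, -165.8, 148.1]
orientation: [0.196, 1.554, 0.05]
ft_force: [-1.3, -1.6, 7.5]
width: 26.2
```

```bash
python3 f1.py
```

```text
F mean [-0.85 -1.61  5.47] std [0. 0. 0.] Fn 5.67
t 11.4667 lane y (foot) -47.9 lx 1.3 h 101.65 rot err [-0.0003 -0.0047 -0.0018]
```

Request:
apply_moves([
  {"gripper": 0, "delta_pos": [0.02, -0.8, 0], "dr": [0, 0, 0]},
  {"gripper": 0, "delta_pos": [0, -0.8, 0], "dr": [0, 0, 0]},
  {"gripper": 0, "delta_pos": [0, -0.8, 0], "dr": [0, 0, 0]},
  {"gripper": 0, "delta_pos": [0, -0.8, 0], "dr": [0, 0, 0]},
  {"gripper": 0, "delta_pos": [0, -0.8, 0], "dr": [0, 0, 0]},
])

```text
t: 11.88
ee_pos: [596.4, -205.2, 141.6]
orientation: [0.196, 1.554, 0.05]
ft_force: [-1.6, -0.8, 7.0]
width: 25.7
```

Request:
apply_moves([
  {"gripper": 0, "delta_pos": [0, -0.8, 0], "dr": [0, 0, 0]},
  {"gripper": 0, "delta_pos": [0, -0.8, 0], "dr": [0, 0, 0]},
  {"gripper": 0, "delta_pos": [0, -0.8, 0], "dr": [0, 0, 0]},
  {"gripper": 0, "delta_pos": [0, -0.8, 0], "dr": [0, 0, 0]},
  {"gripper": 0, "delta_pos": [0, -0.8, 0], "dr": [0, 0, 0]},
])

```text
t: 12.3
ee_pos: [592.7, -244.6, 135.3]
orientation: [0.196, 1.554, 0.05]
ft_force: [-0.1, -1.2, 7.4]
width: 25.8
```

Request:
apply_moves([
  {"gripper": 0, "delta_pos": [0, -0.8, 0], "dr": [0, 0, 0]},
  {"gripper": 0, "delta_pos": [0, -0.8, 0], "dr": [0, 0, 0]},
  {"gripper": 0, "delta_pos": [0, -0.8, 0], "dr": [0, 0, 0]},
  {"gripper": 0, "delta_pos": [0, -0.8, 0], "dr": [0, 0, 0]},
  {"gripper": 0, "delta_pos": [0, -0.7, 0], "dr": [0, 0, 0]},
])

```text
t: 12.72
ee_pos: [589.2, -283.1, 129.2]
orientation: [0.196, 1.554, 0.05]
ft_force: [-0.5, -1.3, 7.7]
width: 25.9
```

```bash
python3 f.py; python3 - <<'E'
from h import *
d=cam('side'); P=cloud(d); save(d,'pics/s2.png')
L=P-O; y=L@sl; x=L@ux; h=L@n
m=(np.abs(x)<45)&(h>46)&(h<80)&(y<-130)&(y>-230)
for lo,hi in ((46,56),(56,66),(66,76)):
    k=m&(h>lo)&(h<hi); print(lo,k.sum(), np.histogram(y[k],bins=np.arange(-220,-130,5))[0])
im=cv2.resize(d['img'][200:320,270:430],None,fx=4,fy=4,interpolation=cv2.INTER_CUBIC); cv2.imwrite('pics/s2c.png',im[:,:,::-1])
E
```

```text
F mean [-0.88 -1.98  6.97] std [0.38 0.5  0.3 ] Fn 7.21
t 12.9167 lane y (foot) -164.4 lx 1.4 h 101.65 rot err [-0.0003 -0.0048 -0.0018]
46 66 [ 0  0 12 44  1  0  0  0  5  4  0  0  0  0  0  0  0]
56 153 [ 0  0 16 44 13  0  0 31 17  7  8  7  4  6  0  0  0]
66 114 [ 0  0 13 31  9  0  1  7  9  8 12  9 12  3  0  0  0]
```

View pics/s2c.png

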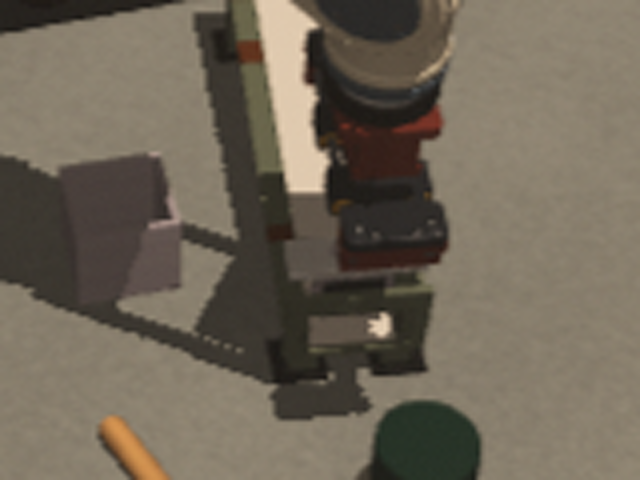

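The enlarged side view shows the roller close to the stop, with a 16 mm gap left by the cloud. I'll close most of that gap, then roll back.

Request:
apply_moves([
  {"gripper": 0, "delta_pos": [0, -0.5, 0], "dr": [0, 0, 0]},
  {"gripper": 0, "delta_pos": [0, -0.5, 0], "dr": [0, 0, 0]},
  {"gripper": 0, "delta_pos": [0, -0.3, 0], "dr": [0, 0, 0]},
  {"gripper": 0, "delta_pos": [0, 0, 0], "dr": [0, 0, 0]},
  {"gripper": 0, "delta_pos": [0, 0, 0], "dr": [0, 0, 0]},
])

```text
t: 13.38
ee_pos: [588.0, -295.8, 127.2]
orientation: [0.196, 1.554, 0.05]
ft_force: [-1.4, -1.9, 7.6]
width: 25.5
```

```bash
python3 f.py
```

```text
F mean [-0.6  -2.27  6.88] std [0.28 0.57 0.28] Fn 7.16
t 13.5833 lane y (foot) -176.9 lx 1.5 h 101.67 rot err [-0.0008 -0.0046 -0.0018]
```

Request:
apply_moves([
  {"gripper": 0, "delta_pos": [0, 0.4, 0], "dr": [0, 0, 0]},
  {"gripper": 0, "delta_pos": [0, 0.8, 0], "dr": [0, 0, 0]},
  {"gripper": 0, "delta_pos": [0, 0.8, 0], "dr": [0, 0, 0]},
  {"gripper": 0, "delta_pos": [0, 0.8, 0], "dr": [0, 0, 0]},
  {"gripper": 0, "delta_pos": [0, 0.8, 0], "dr": [0, 0, 0]},
])

```text
t: 14.0
ee_pos: [591.3, -259.9, 132.9]
orientation: [0.196, 1.554, 0.05]
ft_force: [-0.9, -1.6, 7.3]
width: 25.8
```

Request:
apply_moves([
  {"gripper": 0, "delta_pos": [0, 0.8, 0], "dr": [0, 0, 0]},
  {"gripper": 0, "delta_pos": [0, 0.8, 0], "dr": [0, 0, 0]},
  {"gripper": 0, "delta_pos": [0, 0.8, 0], "dr": [0, 0, 0]},
  {"gripper": 0, "delta_pos": [0, 0.8, 0], "dr": [0, 0, 0]},
  {"gripper": 0, "delta_pos": [0, 0.8, 0], "dr": [0, 0, 0]},
])

```text
t: 14.42
ee_pos: [595.0, -220.5, 139.2]
orientation: [0.196, 1.554, 0.05]
ft_force: [-0.9, -2.2, 6.5]
width: 25.8
```

Request:
apply_moves([
  {"gripper": 0, "delta_pos": [0, 0.8, 0], "dr": [0, 0, 0]},
  {"gripper": 0, "delta_pos": [0, 0.8, 0], "dr": [0, 0, 0]},
  {"gripper": 0, "delta_pos": [0, 0.8, 0], "dr": [0, 0, 0]},
  {"gripper": 0, "delta_pos": [0, 0.8, 0], "dr": [0, 0, 0]},
  {"gripper": 0, "delta_pos": [0, 0.8, 0], "dr": [0, 0, 0]},
])

```text
t: 14.83
ee_pos: [598.7, -181.1, 145.5]
orientation: [0.196, 1.554, 0.05]
ft_force: [-0.9, -2.8, 6.8]
width: 25.9
```

Request:
apply_moves([
  {"gripper": 0, "delta_pos": [0, 0.8, 0], "dr": [0, 0, 0]},
  {"gripper": 0, "delta_pos": [0, 0.8, 0], "dr": [0, 0, 0]},
  {"gripper": 0, "delta_pos": [0, 0.8, 0], "dr": [0, 0, 0]},
  {"gripper": 0, "delta_pos": [0, 0.8, 0], "dr": [0, 0, 0]},
  {"gripper": 0, "delta_pos": [0, 0.8, 0], "dr": [0, 0, 0]},
])

```text
t: 15.25
ee_pos: [602.3, -141.7, 151.8]
orientation: [0.196, 1.554, 0.05]
ft_force: [-0.5, -1.6, 6.2]
width: 25.6
```

```bash
python3 f1.py
```

```text
F mean [-0.91 -0.38  7.3 ] std [0. 0. 0.] Fn 7.28
t 15.3 lane y (foot) -21.0 lx 1.3 h 101.53 rot err [-0.0014 -0.0046 -0.0007]
```

Request:
apply_moves([
  {"gripper": 0, "delta_pos": [0, 0.8, 0], "dr": [0, 0, 0]},
  {"gripper": 0, "delta_pos": [0, 0.8, 0], "dr": [0, 0, 0]},
  {"gripper": 0, "delta_pos": [0, 0.8, 0], "dr": [0, 0, 0]},
  {"gripper": 0, "delta_pos": [0, 0.8, 0], "dr": [0, 0, 0]},
  {"gripper": 0, "delta_pos": [0, 0.8, 0], "dr": [0, 0, 0]},
])

```text
t: 15.72
ee_pos: [606.0, -102.3, 158.0]
orientation: [0.196, 1.554, 0.05]
ft_force: [-0.8, -2.6, 7.2]
width: 25.6
```

Request:
apply_moves([
  {"gripper": 0, "delta_pos": [0, 0.8, 0], "dr": [0, 0, 0]},
  {"gripper": 0, "delta_pos": [0, 0.8, 0], "dr": [0, 0, 0]},
  {"gripper": 0, "delta_pos": [0, 0.8, 0], "dr": [0, 0, 0]},
  {"gripper": 0, "delta_pos": [0, 0.8, 0], "dr": [0, 0, 0]},
  {"gripper": 0, "delta_pos": [0, 0.8, 0], "dr": [0, 0, 0]},
])

```text
t: 16.13
ee_pos: [609.7, -62.9, 164.3]
orientation: [0.196, 1.554, 0.05]
ft_force: [-0.8, -2.2, 6.7]
width: 25.8
```

Request:
apply_moves([
  {"gripper": 0, "delta_pos": [0, 0.8, 0], "dr": [0, 0, 0]},
  {"gripper": 0, "delta_pos": [0, 0.8, 0], "dr": [0, 0, 0]},
  {"gripper": 0, "delta_pos": [0, 0.8, 0], "dr": [0, 0, 0]},
  {"gripper": 0, "delta_pos": [0, 0.8, 0], "dr": [0, 0, 0]},
  {"gripper": 0, "delta_pos": [0, 0.8, 0], "dr": [0, 0, 0]},
])

```text
t: 16.55
ee_pos: [613.3, -23.6, 170.6]
orientation: [0.196, 1.554, 0.05]
ft_force: [-0.3, -2.5, 6.8]
width: 26.1
```

Request:
apply_moves([
  {"gripper": 0, "delta_pos": [0, 0.8, 0], "dr": [0, 0, 0]},
  {"gripper": 0, "delta_pos": [0, 0.8, 0], "dr": [0, 0, 0]},
  {"gripper": 0, "delta_pos": [0, 0.8, 0], "dr": [0, 0, 0]},
  {"gripper": 0, "delta_pos": [0, 0.8, 0], "dr": [0, 0, 0]},
  {"gripper": 0, "delta_pos": [0, 0.8, 0], "dr": [0, 0, 0]},
])

```text
t: 16.97
ee_pos: [617.0, 15.8, 176.9]
orientation: [0.196, 1.554, 0.05]
ft_force: [-0.8, -2.7, 7.3]
width: 25.9
```

Request:
apply_moves([
  {"gripper": 0, "delta_pos": [0, 0.8, 0], "dr": [0, 0, 0]},
  {"gripper": 0, "delta_pos": [0, 0.8, 0], "dr": [0, 0, 0]},
  {"gripper": 0, "delta_pos": [0, 0.8, 0], "dr": [0, 0, 0]},
  {"gripper": 0, "delta_pos": [0, 0.8, 0], "dr": [0, 0, 0]},
  {"gripper": 0, "delta_pos": [0, 0.8, 0], "dr": [0, 0, 0]},
])

```text
t: 17.38
ee_pos: [620.6, 55.2, 183.2]
orientation: [0.196, 1.554, 0.05]
ft_force: [-0.1, -2.0, 6.6]
width: 25.8
```

Request:
apply_moves([
  {"gripper": 0, "delta_pos": [0, 0.7, 0], "dr": [0, 0, 0]},
  {"gripper": 0, "delta_pos": [0, 0.5, 0], "dr": [0, 0, 0]},
  {"gripper": 0, "delta_pos": [0, 0, 0], "dr": [0, 0, 0]},
  {"gripper": 0, "delta_pos": [0, 0, 0], "dr": [0, 0, 0]},
  {"gripper": 0, "delta_pos": [0, 0, 0], "dr": [0, 0, 0]},
])

```text
t: 17.8
ee_pos: [621.7, 67.0, 185.1]
orientation: [0.196, 1.554, 0.051]
ft_force: [-1.1, -1.5, 7.5]
width: 25.9
```

```bash
python3 f.py
```

```text
F mean [-0.58 -0.97  7.27] std [0.72 0.37 0.35] Fn 7.34
t 18.0 lane y (foot) 187.1 lx 1.1 h 101.27 rot err [-0.0009 -0.0045 -0.0006]
```

Request:
apply_moves([
  {"gripper": 0, "delta_pos": [-3.6, 0, 0], "dr": [0, 0, 0]},
  {"gripper": 0, "delta_pos": [-3.8, 0, 0], "dr": [0, 0, 0]},
  {"gripper": 0, "delta_pos": [0, 0, 0], "dr": [-0.065, 0.0063, -0.0523]},
  {"gripper": 0, "delta_pos": [0, 0, 0], "dr": [-0.065, 0.0063, -0.0523]},
  {"gripper": 0, "delta_pos": [0, 0, 0], "dr": [-0.065, 0.0063, -0.0523]},
])

```text
t: 18.42
ee_pos: [619.8, 54.8, 257.5]
orientation: [-0.084, 1.569, 0.08]
ft_force: [-0.1, -0.6, -2.4]
width: 25.6
```

Request:
apply_moves([
  {"gripper": 0, "delta_pos": [0, -2.81, -2.87], "dr": [0, 0, 0]},
  {"gripper": 0, "delta_pos": [0, -2.81, -2.87], "dr": [0, 0, 0]},
  {"gripper": 0, "delta_pos": [0, -2.81, -2.87], "dr": [0, 0, 0]},
  {"gripper": 0, "delta_pos": [0, -2.81, -2.87], "dr": [0, 0, 0]},
  {"gripper": 0, "delta_pos": [0, -2.81, -2.87], "dr": [0, 0, 0]},
])

```text
t: 18.83
ee_pos: [489.5, -99.7, 256.4]
orientation: [-0.081, 1.571, 0.082]
ft_force: [1.1, -0.6, -2.0]
width: 25.8
```

Request:
apply_moves([
  {"gripper": 0, "delta_pos": [0, -2.81, -2.87], "dr": [0, 0, 0]},
  {"gripper": 0, "delta_pos": [0, -2.4, -2.4], "dr": [0, 0, 0]},
  {"gripper": 0, "delta_pos": [0, 0, 0], "dr": [0, 0, 0]},
  {"gripper": 0, "delta_pos": [0, 0, 0], "dr": [0, 0, 0]},
  {"gripper": 0, "delta_pos": [0, 0, 0], "dr": [0, 0, 0]},
])

```text
t: 19.25
ee_pos: [444.4, -156.2, 257.2]
orientation: [-0.079, 1.57, 0.08]
ft_force: [0.5, 0.0, -1.9]
width: 26.1
```

```bash
python3 - <<'E'
from h import *
R=Ro.from_rotvec([-.080,1.569,.081]).as_matrix()
plan([441.7,-157.6,104.8],R,False)
d=cam('wrist'); P=cloud(d); save(d,'pics/w3.png')
E
```

```text
t 19.25 now grasp [ 444.4 -156.2  268.2] F [ 0.55  0.04 -1.95] w 26.1 q [-0.36  0.16  1.93  0.    1.05 -2.04]
 d(cm) in now-axes [15.24 -0.12 -0.28] | in target-axes [15.24 -0.12 -0.29] | turn [-0.001 -0.     0.   ] 0.001
```

View pics/w3.png

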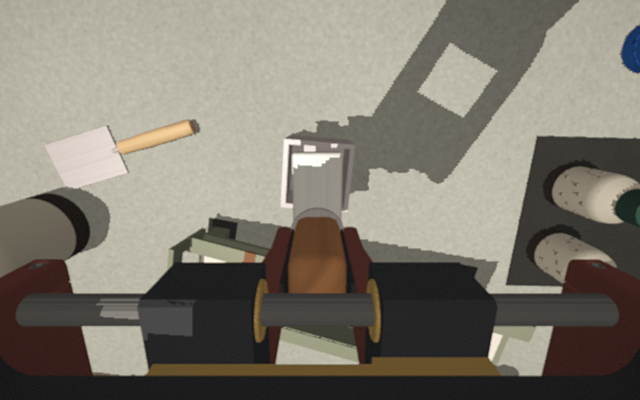

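The wrist view shows the rest opening at (318,172), with the roller aligned over it. Lowering.

Request:
apply_moves([
  {"gripper": 0, "delta_pos": [0, -0.12, -0.28], "dr": [0, 0, 0]},
  {"gripper": 0, "delta_pos": [3.5, 0, 0], "dr": [0, 0, 0]},
  {"gripper": 0, "delta_pos": [3.5, 0, 0], "dr": [0, 0, 0]},
  {"gripper": 0, "delta_pos": [3.5, 0, 0], "dr": [0, 0, 0]},
  {"gripper": 0, "delta_pos": [3.5, 0, 0], "dr": [0, 0, 0]},
])

```text
t: 19.72
ee_pos: [442.5, -157.1, 116.4]
orientation: [-0.082, 1.568, 0.081]
ft_force: [1.0, 0.3, -2.7]
width: 25.9
```

Request:
apply_moves([
  {"gripper": 0, "delta_pos": [0.6, 0, 0], "dr": [0, 0, 0]},
  {"gripper": 0, "delta_pos": [0.3, 0, 0], "dr": [0, 0, 0]},
  {"gripper": 0, "delta_pos": [0.15, 0, 0], "dr": [0, 0, 0]},
  {"gripper": 0, "delta_pos": [0.15, 0, 0], "dr": [0, 0, 0]},
  {"gripper": 0, "delta_pos": [0, 0, 0], "dr": [0, 0, 0]},
])

```text
t: 20.13
ee_pos: [443.0, -158.2, 107.1]
orientation: [-0.081, 1.567, 0.08]
ft_force: [-0.5, 0.1, -2.6]
width: 26.1
```

```bash
python3 f.py; python3 -c "
from h import *
print(np.round(ctrl.get_obs()['ee_pos'],1))"
```

```text
F mean [-0.04 -0.37 -2.19] std [0.09 0.41 0.38] Fn -2.1
t 20.3333 lane y (foot) -58.2 lx -156.4 h 61.68 rot err [-0.1956  0.0136 -0.1589]
[ 442.4 -158.1  106.6]
```

Request:
apply_moves([
  {"gripper": 0, "delta_pos": [0.1, 0, 0], "dr": [0, 0, 0]},
  {"gripper": 0, "delta_pos": [0.1, 0, 0], "dr": [0, 0, 0]},
  {"gripper": 0, "delta_pos": [0, 0, 0], "dr": [0, 0, 0]},
  {"gripper": 0, "delta_pos": [0, 0, 0], "dr": [0, 0, 0]},
  {"gripper": 0, "delta_pos": [0, 0, 0], "dr": [0, 0, 0]},
])

```text
t: 20.75
ee_pos: [442.5, -158.1, 104.7]
orientation: [-0.081, 1.568, 0.08]
ft_force: [-0.9, 1.6, 11.5]
width: 25.7
```

```bash
python3 f.py; python3 -c "
from h import *
print(np.round(ctrl.get_obs()['ee_pos'],1))"
```

```text
F mean [-1.43  1.38 11.49] std [0.33 0.35 0.53] Fn 11.15
t 20.95 lane y (foot) -58.4 lx -156.3 h 59.84 rot err [-0.1955  0.0141 -0.1586]
[ 442.4 -158.1  104.7]
```

Request:
apply_moves([
  {"gripper": 0, "delta_pos": [-0.1, 0, 0], "dr": [0, 0, 0]},
  {"gripper": 60, "delta_pos": [0, 0, 0], "dr": [0, 0, 0]},
  {"gripper": 60, "delta_pos": [0, 0, 0], "dr": [0, 0, 0]},
  {"gripper": 60, "delta_pos": [0, 0, 0], "dr": [0, 0, 0]},
  {"gripper": 60, "delta_pos": [0, 0, 0], "dr": [0, 0, 0]},
])

```text
t: 21.37
ee_pos: [441.8, -157.9, 104.5]
orientation: [-0.08, 1.569, 0.08]
ft_force: [0.0, 0.2, 0.5]
width: 48.7
```

Request:
apply_moves([
  {"gripper": 60, "delta_pos": [0, 0, 0], "dr": [0, 0, 0]},
  {"gripper": 60, "delta_pos": [-1.5, 0, 0], "dr": [0, 0, 0]},
  {"gripper": 60, "delta_pos": [-3.5, 0, 0], "dr": [0, 0, 0]},
  {"gripper": 60, "delta_pos": [-3.7, 0, 0], "dr": [0, 0, 0]},
  {"gripper": 60, "delta_pos": [-3.7, 0, 0], "dr": [0, 0, 0]},
])

```text
t: 21.78
ee_pos: [441.0, -157.6, 229.5]
orientation: [-0.08, 1.571, 0.081]
ft_force: [1.7, -0.3, 0.5]
width: 52.8
```

Request:
apply_moves([
  {"gripper": 60, "delta_pos": [-1, 0, 0], "dr": [0.1167, 0, 0]},
  {"gripper": 60, "delta_pos": [-1, 0, 0], "dr": [0.1167, 0, 0]},
  {"gripper": 60, "delta_pos": [-1, 0, 0], "dr": [0.1167, 0, 0]},
  {"gripper": 60, "delta_pos": [0, 0, 0], "dr": [0.1167, 0, 0]},
  {"gripper": 60, "delta_pos": [0, 0, 0], "dr": [0.1167, 0, 0]},
])

```text
t: 22.2
ee_pos: [442.0, -158.0, 259.3]
orientation: [0.382, 1.535, -0.382]
ft_force: [-0.0, -0.5, -1.2]
width: 52.9
```

Request:
apply_moves([
  {"gripper": 60, "delta_pos": [0, 0, 0], "dr": [0.1167, 0, 0]},
  {"gripper": 60, "delta_pos": [0, 0, 0], "dr": [0.1167, 0, 0]},
  {"gripper": 60, "delta_pos": [0, 0, 0], "dr": [0.1167, 0, 0]},
  {"gripper": 60, "delta_pos": [0, 0, 0], "dr": [0.1167, 0, 0]},
  {"gripper": 60, "delta_pos": [0, 0, 0], "dr": [0.1167, 0, 0]},
])

```text
t: 22.62
ee_pos: [441.6, -157.8, 258.4]
orientation: [0.833, 1.406, -0.833]
ft_force: [-0.2, -0.3, 0.0]
width: 52.6
```

Request:
apply_moves([
  {"gripper": 60, "delta_pos": [0, 0, 0], "dr": [0.1167, 0, 0]},
  {"gripper": 60, "delta_pos": [0, 0, 0], "dr": [0.1167, 0, 0]},
  {"gripper": 60, "delta_pos": [0, 0, 0], "dr": [0.1167, 0, 0]},
  {"gripper": 60, "delta_pos": [0, 0, 0], "dr": [0.1167, 0, 0]},
  {"gripper": 60, "delta_pos": [0, 0, 0], "dr": [0.1167, 0, 0]},
])

```text
t: 23.03
ee_pos: [441.6, -157.8, 258.4]
orientation: [1.27, 1.169, -1.271]
ft_force: [0.9, 1.3, 0.1]
width: 52.6
```

```bash
cat >> h.py <<'E'
RV=Rdes(ux)          # vertical, jaw across lane
RT=Rdes(ux,-n)       # tilted to lane
def bottles(d,box=(360,570,130,420)):
    P=cloud(d); img=d['img'].astype(int); ok=(P[...,2]>112)&(P[...,2]<130)&(P[...,0]>box[0])&(P[...,0]<box[1])&(P[...,1]>box[2])&(P[...,1]<box[3])&(img.max(-1)<110)
    nn,l,s,c=cv2.connectedComponentsWithStats(ok.astype(np.uint8)); r=[]
    for k in range(1,nn):
        if s[k,4]>40: r.append(np.r_[ray(d,c[k,0],c[k,1],120)[:2],s[k,4],np.nanmedian(P[l==k],0)[:2]])
    return np.array(r).round(1)
E
python3 - <<'E'
from h import *
d=cam('top'); print(bottles(d)); save(d,'pics/t2.png')
P=cloud(d); m=(P[...,2]>130)&(P[...,2]<155)&(np.hypot(P[...,0]-442,P[...,1]+155)<30); q=P[m]; print('handle',len(q),np.nanmedian(q,0) if len(q) else 0)
b=bottles(d)
for r in b: plan([r[0],r[1],200],RV)
E
```

```text
[[524.8 184.7 116.  524.9 185. ]
 [503.5 370.3 124.  502.8 370.4]
 [433.8 181.8 119.  433.2 182.4]
 [414.8 364.  125.  415.4 363.5]]
handle 7 [ 444.13619369 -146.1357367   140.12645049]
t 23.08 now grasp [ 441.6 -157.8  269.4] F [-0.32 -0.6  -0.68] w 52.7 q [-0.37  0.16  1.94  0.    1.05 -0.28]
 d(cm) in now-axes [  6.95   5.2  -34.86] | in target-axes [  6.94   5.08 -34.88] | turn [ 0.003 -0.     0.   ] 0.003
t 23.08 now grasp [ 441.6 -157.8  269.4] F [-0.32 -0.6  -0.68] w 52.7 q [-0.37  0.16  1.94  0.    1.05 -0.28]
 d(cm) in now-axes [  6.95   1.41 -53.15] | in target-axes [  6.94   1.22 -53.16] | turn [ 0.003 -0.     0.   ] 0.003
t 23.08 now grasp [ 441.6 -157.8  269.4] F [-0.32 -0.6  -0.68] w 52.7 q [-0.37  0.16  1.94  0.    1.05 -0.28]
 d(cm) in now-axes [  6.95  -3.84 -33.75] | in target-axes [  6.94  -3.95 -33.74] | turn [ 0.003 -0.     0.   ] 0.003
t 23.08 now grasp [ 441.6 -157.8  269.4] F [-0.32 -0.6  -0.68] w 52.7 q [-0.37  0.16  1.94  0.    1.05 -0.28]
 d(cm) in now-axes [  6.95  -7.37 -51.73] | in target-axes [  6.94  -7.55 -51.7 ] | turn [ 0.003 -0.     0.   ] 0.003
```

View pics/t2.png

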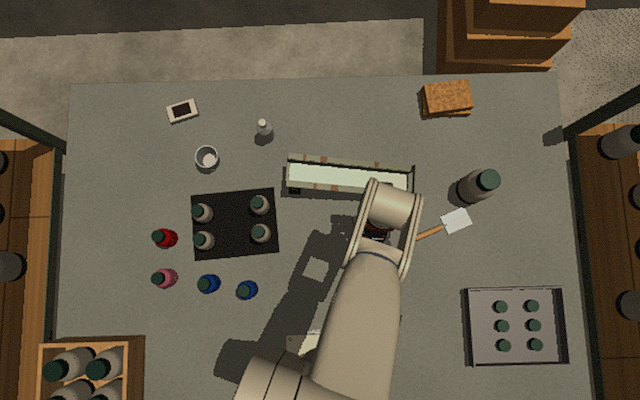

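Request:
apply_moves([
  {"gripper": 68, "delta_pos": [0, 0.58, -3.87], "dr": [0, 0, 0]},
  {"gripper": 68, "delta_pos": [0, 0.58, -3.87], "dr": [0, 0, 0]},
  {"gripper": 68, "delta_pos": [0, 0.58, -3.87], "dr": [0, 0, 0]},
  {"gripper": 68, "delta_pos": [0, 0.58, -3.87], "dr": [0, 0, 0]},
  {"gripper": 68, "delta_pos": [0, 0.58, -3.87], "dr": [0, 0, 0]},
])

```text
t: 23.5
ee_pos: [485.7, 34.5, 258.6]
orientation: [1.264, 1.173, -1.264]
ft_force: [0.5, -0.1, -1.3]
width: 59.8
```

Request:
apply_moves([
  {"gripper": 68, "delta_pos": [0, 0.58, -3.87], "dr": [0, 0, 0]},
  {"gripper": 68, "delta_pos": [0, 0.58, -3.87], "dr": [0, 0, 0]},
  {"gripper": 68, "delta_pos": [0, 0.58, -3.87], "dr": [0, 0, 0]},
  {"gripper": 68, "delta_pos": [3, 0.56, -3.9], "dr": [0, 0, 0]},
  {"gripper": 68, "delta_pos": [3.5, 0, 0], "dr": [0, 0, 0]},
])

```text
t: 23.92
ee_pos: [523.0, 185.5, 200.6]
orientation: [1.269, 1.172, -1.253]
ft_force: [0.5, 0.2, -1.3]
width: 59.6
```

Request:
apply_moves([
  {"gripper": 68, "delta_pos": [0, 0, 0], "dr": [0, 0, 0]},
  {"gripper": 68, "delta_pos": [0, 0, 0], "dr": [0, 0, 0]},
  {"gripper": 68, "delta_pos": [0, 0, 0], "dr": [0, 0, 0]},
  {"gripper": 68, "delta_pos": [0, 0, 0], "dr": [0, 0, 0]},
  {"gripper": 68, "delta_pos": [0, 0, 0], "dr": [0, 0, 0]},
])

```text
t: 24.33
ee_pos: [520.2, 179.0, 200.2]
orientation: [1.269, 1.17, -1.264]
ft_force: [0.5, 0.5, -0.2]
width: 59.9
```

```bash
python3 - <<'E'
from h import *
d=cam('wrist'); print(bottles(d)); save(d,'pics/w4.png')
plan([524.8,184.7,114],RV)
d=cam('top'); print(bottles(d))
P=cloud(d); m=(P[...,2]>130)&(P[...,2]<155)&(np.hypot(P[...,0]-442,P[...,1]+155)<30); q=P[m]; print('handle',len(q),cv2.minAreaRect(q[:,:2].astype(np.float32)) if len(q)>5 else 0, np.median(q[:,2]))
E
```

```text
[[526.9 192.2 829.  528.  191.9]
 [436.4 191.7 651.  436.5 192. ]]
t 24.38 now grasp [520.1 179.  211. ] F [-0.32 -0.03  0.73] w 59.4 q [ 0.31  0.35  1.82 -0.    0.96  0.39]
 d(cm) in now-axes [ 9.7   0.4  -0.59] | in target-axes [ 9.7   0.42 -0.61] | turn [ 0.015 -0.001 -0.002] 0.015
[[504.  370.7 119.  504.4 370.6]
 [414.9 364.1 125.  415.6 363.9]]
handle 69 ((443.6266784667969, -155.79989624023438), (24.11839485168457, 25.526195526123047), 89.68131256103516) 141.05955131183313
```

View pics/w4.png

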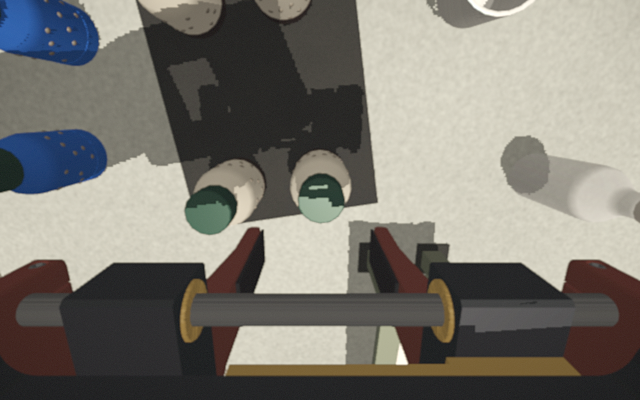

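```bash
cat >> h.py <<'E'
def caps(d,c0,r=32):
    P=cloud(d); m=(P[...,2]>115)&(P[...,2]<126)&(np.hypot(P[...,0]-c0[0],P[...,1]-c0[1])<r); q=P[m]
    if len(q)<15: return None
    (x,y),R=cv2.minEnclosingCircle(q[:,:2].astype(np.float32)); return np.round([x,y,R,*q.mean(0)],1),len(q)
E
python3 - <<'E'
from h import *
d=cam('wrist'); print(caps(d,(525,186)),caps(d,(434,183)))
E
```

```text
(array([524.3, 183.6,  19.1, 524.2, 184.6, 120.6]), 1735) (array([433. , 181. ,  19.3, 433.7, 181.8, 120.5]), 1729)
```

The wrist view shows the bottle to grip with its cap at (322,198), between the fingers' line. The cap fit gives (524.4,184.3) with radius 19.1.

Request:
apply_moves([
  {"gripper": 68, "delta_pos": [0, 0.38, -0.57], "dr": [0.015, 0, 0]},
  {"gripper": 68, "delta_pos": [3.3, 0, 0], "dr": [0, 0, 0]},
  {"gripper": 68, "delta_pos": [3.3, 0, 0], "dr": [0, 0, 0]},
  {"gripper": 68, "delta_pos": [3.1, 0, 0], "dr": [0, 0, 0]},
  {"gripper": 68, "delta_pos": [0, 0, 0], "dr": [0, 0, 0]},
])

```text
t: 24.9
ee_pos: [520.2, 184.0, 96.5]
orientation: [1.271, 1.167, -1.285]
ft_force: [-0.9, -0.2, -0.2]
width: 59.7
```

Request:
apply_moves([
  {"gripper": 0, "delta_pos": [0, 0, 0], "dr": [0, 0, 0]},
  {"gripper": 0, "delta_pos": [0, 0, 0], "dr": [0, 0, 0]},
  {"gripper": 0, "delta_pos": [0, 0, 0], "dr": [0, 0, 0]},
  {"gripper": 0, "delta_pos": [0, 0, 0], "dr": [0, 0, 0]},
  {"gripper": 0, "delta_pos": [0, 0, 0], "dr": [0, 0, 0]},
])

```text
t: 25.32
ee_pos: [524.8, 185.4, 103.3]
orientation: [1.28, 1.163, -1.274]
ft_force: [-1.1, 1.1, 6.9]
width: 37.3
```

Request:
apply_moves([
  {"gripper": 0, "delta_pos": [0, 0, 0], "dr": [0, 0, 0]},
  {"gripper": 0, "delta_pos": [0, 0, 0], "dr": [0, 0, 0]},
  {"gripper": 0, "delta_pos": [0, 0, 0], "dr": [0, 0, 0]},
  {"gripper": 0, "delta_pos": [0, 0, 0], "dr": [0, 0, 0]},
  {"gripper": 0, "delta_pos": [0, 0, 0], "dr": [0, 0, 0]},
])

```text
t: 25.73
ee_pos: [524.8, 185.4, 103.3]
orientation: [1.28, 1.162, -1.274]
ft_force: [-0.5, -0.0, 8.1]
width: 37.8
```

```bash
python3 - <<'E'
from h import *
print('grip'); plan([524.4,184.3,114],RV)
# release: bottle foot at C(160), cap grasp height 112 along n
print('above'); plan(C(160)+n*200,RT)
E
```

```text
grip
t 25.73 now grasp [524.7 185.4 114.3] F [-0.46 -0.01  8.14] w 37.8 q [0.32 0.5  1.86 0.   0.77 0.41]
 d(cm) in now-axes [ 0.03 -0.03  0.12] | in target-axes [ 0.03 -0.03  0.12] | turn [ 0.001 -0.001 -0.003] 0.004
above
t 25.73 now grasp [524.7 185.4 114.3] F [-0.46 -0.01  8.14] w 37.8 q [0.32 0.5  1.86 0.   0.77 0.41]
 d(cm) in now-axes [-17.48  10.69  15.15] | in target-axes [-19.67  10.65  12.21] | turn [ 0.001  0.157 -0.003] 0.157
```

Request:
apply_moves([
  {"gripper": 0, "delta_pos": [-1.5, 0, 0], "dr": [0, 0, 0]},
  {"gripper": 0, "delta_pos": [-4, 0, 0], "dr": [0, 0, 0]},
  {"gripper": 0, "delta_pos": [-4, 0, 0], "dr": [0, 0, 0]},
  {"gripper": 0, "delta_pos": [-4, 0, 0], "dr": [0, 0, 0]},
  {"gripper": 0, "delta_pos": [-4, 0, 0], "dr": [0, 0, 0]},
])

```text
t: 26.15
ee_pos: [522.9, 184.7, 278.7]
orientation: [1.277, 1.164, -1.277]
ft_force: [1.3, -0.4, -2.8]
width: 37.4
```

Request:
apply_moves([
  {"gripper": 0, "delta_pos": [0, 1.2, 1.7], "dr": [0, 0, 0]},
  {"gripper": 0, "delta_pos": [0, 2.38, 3.36], "dr": [0, 0, 0]},
  {"gripper": 0, "delta_pos": [0, 2.38, 3.36], "dr": [0, 0, 0]},
  {"gripper": 0, "delta_pos": [0, 2.38, 3.36], "dr": [0, 0, 0]},
  {"gripper": 0, "delta_pos": [0, 2.35, 3.37], "dr": [0, 0, 0]},
])

```text
t: 26.57
ee_pos: [616.3, 22.6, 277.2]
orientation: [1.277, 1.164, -1.276]
ft_force: [1.3, 0.4, -2.3]
width: 37.7
```

Request:
apply_moves([
  {"gripper": 0, "delta_pos": [0, 0, 0], "dr": [0, 0.0785, 0]},
  {"gripper": 0, "delta_pos": [0, 0, 0], "dr": [0, 0.0785, 0]},
  {"gripper": 0, "delta_pos": [0, 0, 0], "dr": [0, 0, 0]},
  {"gripper": 0, "delta_pos": [0, 0, 0], "dr": [0, 0, 0]},
  {"gripper": 0, "delta_pos": [0, 0, 0], "dr": [0, 0, 0]},
])

```text
t: 26.98
ee_pos: [615.6, 24.4, 276.6]
orientation: [1.396, 1.272, -1.195]
ft_force: [-0.3, 1.1, -1.9]
width: 37.2
```

```bash
python3 - <<'E'
from h import *
plan(C(160)+n*113,RT)
d=cam('wrist'); save(d,'pics/w5.png')
f=[]
for _ in range(3): ctrl.get_image('wrist'); f.append(ctrl.get_obs()['ft_force'])
print(np.mean(f,0).round(2))
E
```

```text
t 26.98 now grasp [615.5  22.7 287.4] F [-0.27  1.12 -1.87] w 37.2 q [-0.06  0.36  1.62  0.17  1.16 -0.03]
 d(cm) in now-axes [ 8.54  0.1  -0.08] | in target-axes [ 8.54  0.09 -0.05] | turn [0.001 0.004 0.   ] 0.004
[-0.25 -0.14 -1.68]
```

View pics/w5.png

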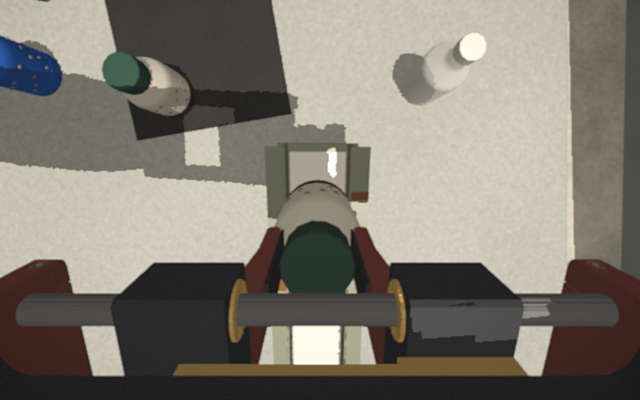

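The wrist view shows the held bottle, cap at (317,258), centred over the trough, whose open end is at (318,165).

Request:
apply_moves([
  {"gripper": 0, "delta_pos": [2.5, 0, 0], "dr": [0, 0, 0]},
  {"gripper": 0, "delta_pos": [2.5, 0, 0], "dr": [0, 0, 0]},
  {"gripper": 0, "delta_pos": [1.5, 0, 0], "dr": [0, 0, 0]},
  {"gripper": 0, "delta_pos": [0.8, 0, 0], "dr": [0, 0, 0]},
  {"gripper": 0, "delta_pos": [0.4, 0, 0], "dr": [0, 0, 0]},
])

```text
t: 27.6
ee_pos: [616.4, 37.0, 199.1]
orientation: [1.395, 1.276, -1.194]
ft_force: [-0.4, -0.5, -2.5]
width: 37.5
```

Request:
apply_moves([
  {"gripper": 0, "delta_pos": [0.2, 0, 0], "dr": [0, 0, 0]},
  {"gripper": 0, "delta_pos": [0.2, 0, 0], "dr": [0, 0, 0]},
  {"gripper": 0, "delta_pos": [0, 0, 0], "dr": [0, 0, 0]},
  {"gripper": 0, "delta_pos": [0, 0, 0], "dr": [0, 0, 0]},
  {"gripper": 0, "delta_pos": [0, 0, 0], "dr": [0, 0, 0]},
])

```text
t: 28.02
ee_pos: [617.5, 36.7, 197.1]
orientation: [1.398, 1.273, -1.193]
ft_force: [0.2, -0.1, -1.7]
width: 37.5
```

```bash
python3 f.py
```

```text
F mean [ 0.06  0.06 -1.83] std [0.41 0.44 0.45] Fn -1.82
t 28.2167 lane y (foot) 159.3 lx -0.5 h 117.52 rot err [ 1.5698e+00 -1.6000e-03 -1.0000e-03]
```

Request:
apply_moves([
  {"gripper": 0, "delta_pos": [0.2, 0, 0], "dr": [0, 0, 0]},
  {"gripper": 0, "delta_pos": [0.1, 0, 0], "dr": [0, 0, 0]},
  {"gripper": 0, "delta_pos": [0, 0, 0], "dr": [0, 0, 0]},
  {"gripper": 0, "delta_pos": [0, 0, 0], "dr": [0, 0, 0]},
  {"gripper": 0, "delta_pos": [0, 0, 0], "dr": [0, 0, 0]},
])

```text
t: 28.63
ee_pos: [617.4, 37.3, 193.7]
orientation: [1.398, 1.273, -1.193]
ft_force: [0.9, -0.0, 1.8]
width: 37.4
```

Request:
apply_moves([
  {"gripper": 0, "delta_pos": [0.08, 0, 0], "dr": [0, 0, 0]},
  {"gripper": 0, "delta_pos": [0, 0, 0], "dr": [0, 0, 0]},
  {"gripper": 0, "delta_pos": [0, 0, 0], "dr": [0, 0, 0]},
  {"gripper": 0, "delta_pos": [0, 0, 0], "dr": [0, 0, 0]},
  {"gripper": 0, "delta_pos": [0, 0, 0], "dr": [0, 0, 0]},
])

```text
t: 29.05
ee_pos: [617.9, 37.2, 193.5]
orientation: [1.398, 1.272, -1.192]
ft_force: [-1.2, -1.3, 5.8]
width: 37.3
```

```bash
python3 f.py
```

```text
F mean [-0.31 -1.65  5.9 ] std [0.59 0.32 0.68] Fn 6.09
t 29.25 lane y (foot) 159.3 lx 0.1 h 114.31 rot err [ 1.5695 -0.0027  0.    ]
```

Request:
apply_moves([
  {"gripper": 0, "delta_pos": [-0.05, 0, 0], "dr": [0, 0, 0]},
  {"gripper": 70, "delta_pos": [0, 0, 0], "dr": [0, 0, 0]},
  {"gripper": 70, "delta_pos": [0, 0, 0], "dr": [0, 0, 0]},
  {"gripper": 70, "delta_pos": [0, 0, 0], "dr": [0, 0, 0]},
  {"gripper": 70, "delta_pos": [0, 0, 0], "dr": [0, 0, 0]},
])

```text
t: 29.67
ee_pos: [616.8, 37.5, 192.7]
orientation: [1.397, 1.274, -1.194]
ft_force: [-0.1, -0.4, 0.4]
width: 60.0
```

Request:
apply_moves([
  {"gripper": 70, "delta_pos": [0, 0, 0], "dr": [0, 0, 0]},
  {"gripper": 70, "delta_pos": [0, 0, 0], "dr": [0, 0, 0]},
  {"gripper": 70, "delta_pos": [0, 0, 0], "dr": [0, 0, 0]},
  {"gripper": 70, "delta_pos": [0, 0, 0], "dr": [0, 0, 0]},
  {"gripper": 70, "delta_pos": [0, 0, 0], "dr": [0, 0, 0]},
])

```text
t: 30.08
ee_pos: [617.1, 37.3, 193.0]
orientation: [1.397, 1.274, -1.194]
ft_force: [0.9, -1.2, 0.1]
width: 61.5
```

Request:
apply_moves([
  {"gripper": 70, "delta_pos": [0, 0, 0], "dr": [0, 0, 0]},
  {"gripper": 70, "delta_pos": [0, 0, 0], "dr": [0, 0, 0]},
  {"gripper": 70, "delta_pos": [-1, 0, 0], "dr": [0, 0, 0]},
  {"gripper": 70, "delta_pos": [-3.5, 0, 0], "dr": [0, 0, 0]},
  {"gripper": 70, "delta_pos": [-3.5, 0, 0], "dr": [0, 0, 0]},
])

```text
t: 30.5
ee_pos: [614.8, 24.9, 272.0]
orientation: [1.395, 1.277, -1.197]
ft_force: [0.9, -0.9, 0.4]
width: 61.5
```

```bash
cat > look.py <<'E'
import sys
from h import *
d=cam('top'); P=cloud(d)
def up(d):
    P=cloud(d); L=P-O; y=L@uy; x=L@ux; z=P[...,2]; m=(np.abs(x)<45)&(np.abs(y)<230)&(z-(66+.16*y)>108)&(z-(66+.16*y)<128); return m,y,x,L@n
for nm in ('top','side'):
    if nm=='side': d=cam('side')
    m,y,x,h=up(d); nn,l,s,c=cv2.connectedComponentsWithStats(m.astype(np.uint8))
    for k in range(1,nn):
        if s[k,4]>25: print(nm,'lane cap: slope y',np.nanmedian((cloud(d)-O)@sl*np.ones(1),axis=None) if 0 else ((cloud(d)-O)@sl)[l==k].mean().round(1),'x',x[l==k].mean().round(1),'h',np.median(h[l==k]).round(1),s[k,4],c[k].round())
    if nm=='top': print(bottles(d))
    save(d,f'pics/{nm}_{sys.argv[1]}.png')
E
python3 look.py a
```

```text
top lane cap: slope y -166.5 x 0.1 h 117.6 128 [410. 175.]
[[503.5 370.1 122.  502.8 370.4]
 [433.8 181.8 117.  432.9 182.1]
 [414.7 363.9 127.  415.7 363.5]]
side lane cap: slope y -172.9 x -3.5 h 118.8 159 [359. 254.]
```

View pics/side_a.png

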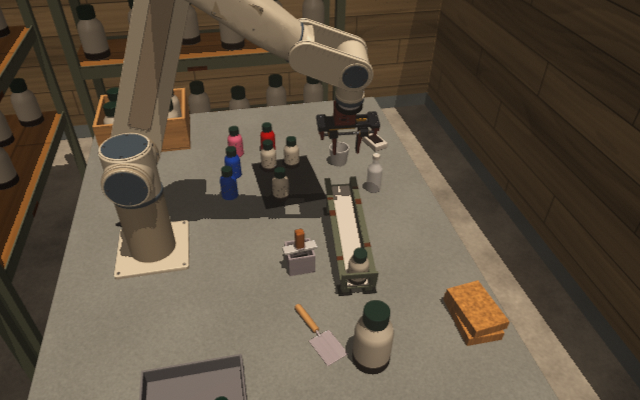

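The side view shows the first bottle upright against the stop, cap at (359,254), and the roller hanging in the rest at (299,250).

```bash
python3 - <<'E'
from h import *
plan([433.4,181.5,230],RV)
E
```

```text
t 30.60 now grasp [619.   22.4 289.7] F [0.07 0.31 1.89] w 61.7 q [-0.06  0.36  1.62  0.17  1.15 -0.03]
 d(cm) in now-axes [  7.89 -20.03 -12.86] | in target-axes [  5.98 -19.98 -13.93] | turn [ 0.001 -0.157 -0.01 ] 0.158
```

Request:
apply_moves([
  {"gripper": 68, "delta_pos": [0, 0, 0], "dr": [0, -0.079, -0.005]},
  {"gripper": 68, "delta_pos": [0, 0, 0], "dr": [0, -0.078, -0.005]},
  {"gripper": 68, "delta_pos": [0, -2.86, -1.99], "dr": [0, 0, 0]},
  {"gripper": 68, "delta_pos": [0, -2.86, -1.99], "dr": [0, 0, 0]},
  {"gripper": 68, "delta_pos": [0, -2.86, -1.99], "dr": [0, 0, 0]},
])

```text
t: 31.02
ee_pos: [534.8, 92.9, 272.7]
orientation: [1.272, 1.172, -1.285]
ft_force: [0.7, 0.2, -0.3]
width: 59.0
```

Request:
apply_moves([
  {"gripper": 68, "delta_pos": [0, -2.86, -1.99], "dr": [0, 0, 0]},
  {"gripper": 68, "delta_pos": [1.5, -2.86, -1.99], "dr": [0, 0, 0]},
  {"gripper": 68, "delta_pos": [2.5, -2.86, -1.99], "dr": [0, 0, 0]},
  {"gripper": 68, "delta_pos": [2.5, -2.8, -1.99], "dr": [0, 0, 0]},
  {"gripper": 68, "delta_pos": [2, 0, 0], "dr": [0, 0, 0]},
])

```text
t: 31.43
ee_pos: [425.7, 182.7, 189.1]
orientation: [1.269, 1.175, -1.284]
ft_force: [0.8, -0.3, -0.0]
width: 59.9
```

Request:
apply_moves([
  {"gripper": 68, "delta_pos": [1, 0, 0], "dr": [0, 0, 0]},
  {"gripper": 68, "delta_pos": [0, 0, 0], "dr": [0, 0, 0]},
  {"gripper": 68, "delta_pos": [0, 0, 0], "dr": [0, 0, 0]},
  {"gripper": 68, "delta_pos": [0, 0, 0], "dr": [0, 0, 0]},
  {"gripper": 68, "delta_pos": [0, 0, 0], "dr": [0, 0, 0]},
])

```text
t: 31.85
ee_pos: [431.7, 180.7, 181.3]
orientation: [1.275, 1.171, -1.283]
ft_force: [0.1, -0.2, 0.6]
width: 59.8
```

```bash
cat > pick.py <<'E'
import sys
from h import *
x,y=map(float,sys.argv[1:3]); d=cam('wrist'); r=caps(d,(x,y)); print(r)
if r is not None and r[0][2]<23: x,y=(r[0][0]+r[0][3])/2,(r[0][1]+r[0][4])/2
plan([x,y,115],RV)
E
python3 pick.py 433.4 181.5
```

```text
(array([432.6, 180.7,  19.1, 432.8, 181.8, 120.6]), 1972)
t 31.90 now grasp [431.6 180.7 192.2] F [-0.27  0.15  0.48] w 59.6 q [0.37 0.27 2.   0.01 0.88 0.46]
 d(cm) in now-axes [ 7.72  0.17 -0.06] | in target-axes [ 7.72  0.11 -0.06] | turn [ 0.001 -0.001  0.008] 0.008
```

Request:
apply_moves([
  {"gripper": 68, "delta_pos": [2.2, 0.13, -0.06], "dr": [0, 0, 0.008]},
  {"gripper": 68, "delta_pos": [2.2, 0, 0], "dr": [0, 0, 0]},
  {"gripper": 68, "delta_pos": [1.8, 0, 0], "dr": [0, 0, 0]},
  {"gripper": 68, "delta_pos": [1, 0, 0], "dr": [0, 0, 0]},
  {"gripper": 68, "delta_pos": [0.5, 0, 0], "dr": [0, 0, 0]},
])

```text
t: 32.32
ee_pos: [431.2, 181.1, 102.5]
orientation: [1.275, 1.166, -1.279]
ft_force: [-1.0, -0.4, -0.6]
width: 59.7
```

Request:
apply_moves([
  {"gripper": 68, "delta_pos": [0, 0, 0], "dr": [0, 0, 0]},
  {"gripper": 0, "delta_pos": [0, 0, 0], "dr": [0, 0, 0]},
  {"gripper": 0, "delta_pos": [0, 0, 0], "dr": [0, 0, 0]},
  {"gripper": 0, "delta_pos": [0, 0, 0], "dr": [0, 0, 0]},
  {"gripper": 0, "delta_pos": [0, 0, 0], "dr": [0, 0, 0]},
])

```text
t: 32.73
ee_pos: [431.9, 181.6, 104.0]
orientation: [1.277, 1.165, -1.276]
ft_force: [1.0, -0.1, 2.1]
width: 37.4
```

Request:
apply_moves([
  {"gripper": 0, "delta_pos": [0, 0, 0], "dr": [0, 0, 0]},
  {"gripper": 0, "delta_pos": [0, 0, 0], "dr": [0, 0, 0]},
  {"gripper": 0, "delta_pos": [0, 0, 0], "dr": [0, 0, 0]},
  {"gripper": 0, "delta_pos": [0, 0, 0], "dr": [0, 0, 0]},
  {"gripper": 0, "delta_pos": [0, 0, 0], "dr": [0, 0, 0]},
])

```text
t: 33.15
ee_pos: [432.0, 181.7, 104.0]
orientation: [1.277, 1.165, -1.277]
ft_force: [0.1, -0.9, 6.9]
width: 37.5
```

```bash
python3 - <<'E'
from h import *
plan(C(160)+n*200,RT)
E
```

```text
t 33.15 now grasp [432.  181.7 115. ] F [ 0.08 -0.88  6.88] w 37.5 q [0.37 0.4  2.05 0.   0.69 0.46]
 d(cm) in now-axes [-17.45  19.81  13.95] | in target-axes [-19.41  19.85  11.  ] | turn [0.002 0.158 0.001] 0.158
```

Request:
apply_moves([
  {"gripper": 0, "delta_pos": [-1.5, 0, 0], "dr": [0, 0, 0]},
  {"gripper": 0, "delta_pos": [-4, 0, 0], "dr": [0, 0, 0]},
  {"gripper": 0, "delta_pos": [-4, 0, 0], "dr": [0, 0, 0]},
  {"gripper": 0, "delta_pos": [-4, 0, 0], "dr": [0, 0, 0]},
  {"gripper": 0, "delta_pos": [-3.95, 0, 0], "dr": [0, 0, 0]},
])

```text
t: 33.57
ee_pos: [430.7, 181.1, 279.3]
orientation: [1.275, 1.166, -1.279]
ft_force: [1.9, 0.7, -3.1]
width: 37.5
```

Request:
apply_moves([
  {"gripper": 0, "delta_pos": [0, 1.8, 1.3], "dr": [0, 0, 0]},
  {"gripper": 0, "delta_pos": [0, 3.2, 2.25], "dr": [0, 0, 0]},
  {"gripper": 0, "delta_pos": [0, 3.2, 2.25], "dr": [0, 0, 0]},
  {"gripper": 0, "delta_pos": [0, 3.2, 2.25], "dr": [0, 0, 0]},
  {"gripper": 0, "delta_pos": [0, 3.2, 2.25], "dr": [0, 0, 0]},
])

```text
t: 33.98
ee_pos: [568.2, 64.2, 277.2]
orientation: [1.275, 1.167, -1.278]
ft_force: [1.1, -0.3, -2.1]
width: 37.2
```

Request:
apply_moves([
  {"gripper": 0, "delta_pos": [0, 3.2, 2.25], "dr": [0, 0, 0]},
  {"gripper": 0, "delta_pos": [0, 2, 1.4], "dr": [0, 0, 0]},
  {"gripper": 0, "delta_pos": [0, 0, 0], "dr": [0, 0.079, 0]},
  {"gripper": 0, "delta_pos": [0, 0, 0], "dr": [0, 0.079, 0]},
  {"gripper": 0, "delta_pos": [0, 0, 0], "dr": [0, 0, 0]},
])

```text
t: 34.4
ee_pos: [615.4, 22.4, 276.0]
orientation: [1.4, 1.278, -1.197]
ft_force: [-0.5, -1.1, -3.0]
width: 37.4
```

Request:
apply_moves([
  {"gripper": 0, "delta_pos": [0, 0, 0], "dr": [0, 0, 0]},
  {"gripper": 0, "delta_pos": [0, 0, 0], "dr": [0, 0, 0]},
  {"gripper": 0, "delta_pos": [0, 0, 0], "dr": [0, 0, 0]},
  {"gripper": 0, "delta_pos": [0, 0, 0], "dr": [0, 0, 0]},
  {"gripper": 0, "delta_pos": [0, 0, 0], "dr": [0, 0, 0]},
])

```text
t: 34.82
ee_pos: [616.0, 25.2, 277.6]
orientation: [1.395, 1.276, -1.193]
ft_force: [0.7, -0.1, -1.9]
width: 37.6
```

```bash
python3 - <<'E'
from h import *
plan(C(160)+n*115.3,RT)
E
python3 f1.py; python3 look.py b
```

```text
t 34.82 now grasp [615.8  23.4 288.4] F [ 0.68 -0.1  -1.93] w 37.6 q [-0.06  0.36  1.62  0.17  1.16 -0.03]
 d(cm) in now-axes [8.39 0.08 0.04] | in target-axes [8.39 0.07 0.05] | turn [0.003 0.001 0.002] 0.004
F mean [-0.44 -0.56 -2.94] std [0. 0. 0.] Fn -2.81
t 34.8667 lane y (foot) 160.4 lx -0.6 h 199.21 rot err [ 1.568e+00  8.000e-04 -2.600e-03]
top lane cap: slope y -166.2 x -0.2 h 118.2 127 [410. 175.]
[[503.6 370.3 123.  502.8 370.7]
 [414.9 363.9 125.  415.7 363.4]]
side lane cap: slope y 138.0 x -6.8 h 116.9 84 [342. 173.]
side lane cap: slope y -172.7 x -3.5 h 118.7 159 [359. 254.]
```

Request:
apply_moves([
  {"gripper": 0, "delta_pos": [2.5, 0, 0], "dr": [0, 0, 0]},
  {"gripper": 0, "delta_pos": [2.5, 0, 0], "dr": [0, 0, 0]},
  {"gripper": 0, "delta_pos": [1.5, 0, 0], "dr": [0, 0, 0]},
  {"gripper": 0, "delta_pos": [0.8, 0, 0], "dr": [0, 0, 0]},
  {"gripper": 0, "delta_pos": [0.4, 0, 0], "dr": [0, 0, 0]},
])

```text
t: 35.38
ee_pos: [616.4, 36.7, 200.1]
orientation: [1.396, 1.278, -1.195]
ft_force: [0.9, 0.3, -1.9]
width: 37.5
```

Request:
apply_moves([
  {"gripper": 0, "delta_pos": [0.2, 0, 0], "dr": [0, 0, 0]},
  {"gripper": 0, "delta_pos": [0.2, 0, 0], "dr": [0, 0, 0]},
  {"gripper": 0, "delta_pos": [0.1, 0, 0], "dr": [0, 0, 0]},
  {"gripper": 0, "delta_pos": [0.1, 0, 0], "dr": [0, 0, 0]},
  {"gripper": 0, "delta_pos": [0, 0, 0], "dr": [0, 0, 0]},
])

```text
t: 35.8
ee_pos: [617.4, 37.3, 195.9]
orientation: [1.397, 1.276, -1.193]
ft_force: [-0.2, -0.3, -2.4]
width: 37.5
```

Request:
apply_moves([
  {"gripper": 0, "delta_pos": [0.07, 0, 0], "dr": [0, 0, 0]},
  {"gripper": 0, "delta_pos": [0, 0, 0], "dr": [0, 0, 0]},
  {"gripper": 0, "delta_pos": [0, 0, 0], "dr": [0, 0, 0]},
  {"gripper": 0, "delta_pos": [0, 0, 0], "dr": [0, 0, 0]},
  {"gripper": 0, "delta_pos": [0, 0, 0], "dr": [0, 0, 0]},
])

```text
t: 36.22
ee_pos: [617.1, 37.4, 194.8]
orientation: [1.397, 1.276, -1.194]
ft_force: [-0.2, 0.6, -2.5]
width: 37.5
```

```bash
python3 f.py
```

```text
F mean [ 0.24 -0.26 -2.73] std [0.13 0.37 0.04] Fn -2.66
t 36.4167 lane y (foot) 159.6 lx -0.7 h 115.46 rot err [ 1.5692e+00  1.2000e-03 -2.3000e-03]
```

Request:
apply_moves([
  {"gripper": 0, "delta_pos": [0.08, 0, 0], "dr": [0, 0, 0]},
  {"gripper": 0, "delta_pos": [0, 0, 0], "dr": [0, 0, 0]},
  {"gripper": 0, "delta_pos": [0, 0, 0], "dr": [0, 0, 0]},
  {"gripper": 0, "delta_pos": [0, 0, 0], "dr": [0, 0, 0]},
  {"gripper": 0, "delta_pos": [0, 0, 0], "dr": [0, 0, 0]},
])

```text
t: 36.83
ee_pos: [617.1, 37.6, 193.9]
orientation: [1.397, 1.276, -1.194]
ft_force: [0.4, -0.3, -2.4]
width: 37.8
```

Request:
apply_moves([
  {"gripper": 0, "delta_pos": [0.06, 0, 0], "dr": [0, 0, 0]},
  {"gripper": 0, "delta_pos": [0, 0, 0], "dr": [0, 0, 0]},
  {"gripper": 0, "delta_pos": [0, 0, 0], "dr": [0, 0, 0]},
  {"gripper": 0, "delta_pos": [0, 0, 0], "dr": [0, 0, 0]},
  {"gripper": 0, "delta_pos": [0, 0, 0], "dr": [0, 0, 0]},
])

```text
t: 37.25
ee_pos: [617.1, 37.7, 193.3]
orientation: [1.397, 1.276, -1.194]
ft_force: [0.2, -0.2, -2.3]
width: 37.2
```

```bash
python3 f.py
```

```text
F mean [ 0.22 -0.02 -2.61] std [0.2  0.22 0.18] Fn -2.58
t 37.45 lane y (foot) 159.7 lx -0.7 h 114.08 rot err [ 1.5692e+00  1.2000e-03 -2.2000e-03]
```

Request:
apply_moves([
  {"gripper": 0, "delta_pos": [0.06, 0, 0], "dr": [0, 0, 0]},
  {"gripper": 0, "delta_pos": [0, 0, 0], "dr": [0, 0, 0]},
  {"gripper": 0, "delta_pos": [0, 0, 0], "dr": [0, 0, 0]},
  {"gripper": 0, "delta_pos": [0, 0, 0], "dr": [0, 0, 0]},
  {"gripper": 0, "delta_pos": [0, 0, 0], "dr": [0, 0, 0]},
])

```text
t: 37.87
ee_pos: [617.3, 37.7, 192.9]
orientation: [1.397, 1.276, -1.194]
ft_force: [-0.3, -0.0, -1.2]
width: 37.4
```

Request:
apply_moves([
  {"gripper": 0, "delta_pos": [0.06, 0, 0], "dr": [0, 0, 0]},
  {"gripper": 0, "delta_pos": [0, 0, 0], "dr": [0, 0, 0]},
  {"gripper": 0, "delta_pos": [0, 0, 0], "dr": [0, 0, 0]},
  {"gripper": 0, "delta_pos": [0, 0, 0], "dr": [0, 0, 0]},
  {"gripper": 0, "delta_pos": [0, 0, 0], "dr": [0, 0, 0]},
])

```text
t: 38.28
ee_pos: [617.6, 37.7, 192.7]
orientation: [1.397, 1.275, -1.193]
ft_force: [0.0, -2.3, 6.5]
width: 37.5
```

```bash
python3 f.py
```

```text
F mean [-0.21 -2.14  5.39] std [0.3  0.42 0.53] Fn 5.67
t 38.4833 lane y (foot) 159.6 lx -0.2 h 113.49 rot err [ 1.5691e+00  2.0000e-04 -1.3000e-03]
```

Request:
apply_moves([
  {"gripper": 0, "delta_pos": [-0.05, 0, 0], "dr": [0, 0, 0]},
  {"gripper": 70, "delta_pos": [0, 0, 0], "dr": [0, 0, 0]},
  {"gripper": 70, "delta_pos": [0, 0, 0], "dr": [0, 0, 0]},
  {"gripper": 70, "delta_pos": [0, 0, 0], "dr": [0, 0, 0]},
  {"gripper": 70, "delta_pos": [0, 0, 0], "dr": [0, 0, 0]},
])

```text
t: 38.9
ee_pos: [616.8, 37.9, 192.2]
orientation: [1.396, 1.277, -1.195]
ft_force: [-0.1, 0.7, 0.3]
width: 59.6
```

Request:
apply_moves([
  {"gripper": 70, "delta_pos": [0, 0, 0], "dr": [0, 0, 0]},
  {"gripper": 70, "delta_pos": [0, 0, 0], "dr": [0, 0, 0]},
  {"gripper": 70, "delta_pos": [0, 0, 0], "dr": [0, 0, 0]},
  {"gripper": 70, "delta_pos": [0, 0, 0], "dr": [0, 0, 0]},
  {"gripper": 70, "delta_pos": [0, 0, 0], "dr": [0, 0, 0]},
])

```text
t: 39.32
ee_pos: [617.1, 37.8, 192.6]
orientation: [1.397, 1.276, -1.194]
ft_force: [-0.1, -0.7, 0.2]
width: 61.5
```

Request:
apply_moves([
  {"gripper": 70, "delta_pos": [0, 0, 0], "dr": [0, 0, 0]},
  {"gripper": 70, "delta_pos": [0, 0, 0], "dr": [0, 0, 0]},
  {"gripper": 70, "delta_pos": [-1, 0, 0], "dr": [0, 0, 0]},
  {"gripper": 70, "delta_pos": [-3.5, 0, 0], "dr": [0, 0, 0]},
  {"gripper": 70, "delta_pos": [-3.5, 0, 0], "dr": [0, 0, 0]},
])

```text
t: 39.73
ee_pos: [614.9, 25.2, 271.6]
orientation: [1.395, 1.279, -1.197]
ft_force: [0.9, 0.2, 0.6]
width: 61.2
```

```bash
python3 look.py c; python3 -c "
from h import *
plan([503.6,370.3,195],RV)"
```

```text
top lane cap: slope y -108.7 x -1.2 h 117.6 128 [392. 174.]
top lane cap: slope y -166.9 x -0.1 h 117.7 126 [410. 175.]
[[503.6 370.3 123.  502.9 370.1]
 [414.9 364.3 122.  415.2 363.9]]
side lane cap: slope y -115.1 x -4.5 h 118.4 146 [356. 237.]
side lane cap: slope y -173.3 x -3.4 h 118.6 157 [359. 254.]
t 39.83 now grasp [619.2  22.8 289.3] F [0.34 1.25 0.33] w 62.0 q [-0.06  0.36  1.62  0.17  1.15 -0.03]
 d(cm) in now-axes [ 14.46 -14.81 -31.48] | in target-axes [  9.44 -14.77 -33.35] | turn [ 0.002 -0.158 -0.008] 0.159
```

Request:
apply_moves([
  {"gripper": 68, "delta_pos": [0, 0, 0], "dr": [0, -0.079, -0.004]},
  {"gripper": 68, "delta_pos": [0, 0, 0], "dr": [0, -0.079, -0.004]},
  {"gripper": 68, "delta_pos": [0, -1.64, -3.71], "dr": [0, 0, 0]},
  {"gripper": 68, "delta_pos": [0, -1.64, -3.71], "dr": [0, 0, 0]},
  {"gripper": 68, "delta_pos": [0, -1.64, -3.71], "dr": [0, 0, 0]},
])

```text
t: 40.25
ee_pos: [576.6, 141.6, 272.1]
orientation: [1.273, 1.172, -1.284]
ft_force: [0.3, 0.8, 1.0]
width: 59.6
```

Request:
apply_moves([
  {"gripper": 68, "delta_pos": [0, -1.64, -3.71], "dr": [0, 0, 0]},
  {"gripper": 68, "delta_pos": [0, -1.64, -3.71], "dr": [0, 0, 0]},
  {"gripper": 68, "delta_pos": [0, -1.64, -3.71], "dr": [0, 0, 0]},
  {"gripper": 68, "delta_pos": [0, -1.64, -3.71], "dr": [0, 0, 0]},
  {"gripper": 68, "delta_pos": [0, -1.64, -3.71], "dr": [0, 0, 0]},
])

```text
t: 40.67
ee_pos: [511.4, 334.4, 273.1]
orientation: [1.272, 1.172, -1.283]
ft_force: [0.7, -0.1, 0.7]
width: 59.5
```

Request:
apply_moves([
  {"gripper": 68, "delta_pos": [2.5, -1.64, -3.5], "dr": [0, 0, 0]},
  {"gripper": 68, "delta_pos": [3, 0, 0], "dr": [0, 0, 0]},
  {"gripper": 68, "delta_pos": [2.5, 0, 0], "dr": [0, 0, 0]},
  {"gripper": 68, "delta_pos": [1.4, 0, 0], "dr": [0, 0, 0]},
  {"gripper": 68, "delta_pos": [0, 0, 0], "dr": [0, 0, 0]},
])

```text
t: 41.08
ee_pos: [497.4, 364.7, 177.9]
orientation: [1.266, 1.174, -1.288]
ft_force: [-0.5, -0.8, -1.2]
width: 60.1
```

Request:
apply_moves([
  {"gripper": 68, "delta_pos": [0, 0, 0], "dr": [0, 0, 0]},
  {"gripper": 68, "delta_pos": [0, 0, 0], "dr": [0, 0, 0]},
  {"gripper": 68, "delta_pos": [0, 0, 0], "dr": [0, 0, 0]},
  {"gripper": 68, "delta_pos": [0, 0, 0], "dr": [0, 0, 0]},
  {"gripper": 68, "delta_pos": [0, 0, 0], "dr": [0, 0, 0]},
])

```text
t: 41.5
ee_pos: [500.2, 365.9, 182.6]
orientation: [1.273, 1.172, -1.282]
ft_force: [-0.1, 0.5, 0.2]
width: 59.7
```

```bash
python3 pick.py 503.6 370.3
```

```text
(array([502.8, 370. ,  18.9, 502.8, 370.8, 120.6]), 1978)
t 41.55 now grasp [500.2 365.8 193.4] F [-1.36  0.65  0.42] w 59.9 q [0.61 0.47 1.67 0.01 1.   0.7 ]
 d(cm) in now-axes [ 7.83  0.3  -0.47] | in target-axes [ 7.84  0.23 -0.48] | turn [ 0.002 -0.001  0.009] 0.009
```

Request:
apply_moves([
  {"gripper": 68, "delta_pos": [2.2, 0.25, -0.47], "dr": [0, 0, 0.009]},
  {"gripper": 68, "delta_pos": [2.2, 0, 0], "dr": [0, 0, 0]},
  {"gripper": 68, "delta_pos": [1.8, 0, 0], "dr": [0, 0, 0]},
  {"gripper": 68, "delta_pos": [1.1, 0, 0], "dr": [0, 0, 0]},
  {"gripper": 68, "delta_pos": [0.5, 0, 0], "dr": [0, 0, 0]},
])

```text
t: 41.97
ee_pos: [501.7, 369.7, 102.0]
orientation: [1.274, 1.166, -1.279]
ft_force: [-0.3, -0.4, 0.2]
width: 59.2
```

Request:
apply_moves([
  {"gripper": 68, "delta_pos": [0, 0, 0], "dr": [0, 0, 0]},
  {"gripper": 0, "delta_pos": [0, 0, 0], "dr": [0, 0, 0]},
  {"gripper": 0, "delta_pos": [0, 0, 0], "dr": [0, 0, 0]},
  {"gripper": 0, "delta_pos": [0, 0, 0], "dr": [0, 0, 0]},
  {"gripper": 0, "delta_pos": [0, 0, 0], "dr": [0, 0, 0]},
])

```text
t: 42.38
ee_pos: [502.8, 370.5, 104.4]
orientation: [1.277, 1.165, -1.275]
ft_force: [0.2, -0.6, 3.3]
width: 37.1
```

Request:
apply_moves([
  {"gripper": 0, "delta_pos": [0, 0, 0], "dr": [0, 0, 0]},
  {"gripper": 0, "delta_pos": [0, 0, 0], "dr": [0, 0, 0]},
  {"gripper": 0, "delta_pos": [0, 0, 0], "dr": [0, 0, 0]},
  {"gripper": 0, "delta_pos": [0, 0, 0], "dr": [0, 0, 0]},
  {"gripper": 0, "delta_pos": [0, 0, 0], "dr": [0, 0, 0]},
])

```text
t: 42.8
ee_pos: [502.8, 370.6, 104.4]
orientation: [1.277, 1.165, -1.275]
ft_force: [-1.9, 0.6, 6.4]
width: 37.6
```

```bash
python3 - <<'E'
from h import *
plan(C(160)+n*200,RT)
E
```

```text
t 42.80 now grasp [502.8 370.6 115.4] F [-1.86  0.59  6.39] w 37.6 q [0.62 0.58 1.71 0.   0.85 0.71]
 d(cm) in now-axes [-17.41  14.48  33.42] | in target-axes [-22.44  14.56  30.23] | turn [ 0.003  0.158 -0.   ] 0.158
```

Request:
apply_moves([
  {"gripper": 0, "delta_pos": [-1.5, 0, 0], "dr": [0, 0, 0]},
  {"gripper": 0, "delta_pos": [-4, 0, 0], "dr": [0, 0, 0]},
  {"gripper": 0, "delta_pos": [-4, 0, 0], "dr": [0, 0, 0]},
  {"gripper": 0, "delta_pos": [-4, 0, 0], "dr": [0, 0, 0]},
  {"gripper": 0, "delta_pos": [-3.9, 0, 0], "dr": [0, 0, 0]},
])

```text
t: 43.22
ee_pos: [501.9, 369.8, 278.9]
orientation: [1.275, 1.166, -1.278]
ft_force: [1.8, 0.4, -1.7]
width: 37.5
```

Request:
apply_moves([
  {"gripper": 0, "delta_pos": [0, 0.8, 1.8], "dr": [0, 0, 0]},
  {"gripper": 0, "delta_pos": [0, 1.52, 3.52], "dr": [0, 0, 0]},
  {"gripper": 0, "delta_pos": [0, 1.52, 3.52], "dr": [0, 0, 0]},
  {"gripper": 0, "delta_pos": [0, 1.52, 3.52], "dr": [0, 0, 0]},
  {"gripper": 0, "delta_pos": [0, 1.52, 3.52], "dr": [0, 0, 0]},
])

```text
t: 43.63
ee_pos: [556.3, 204.2, 277.1]
orientation: [1.275, 1.166, -1.277]
ft_force: [0.7, 1.2, -2.8]
width: 37.3
```

Request:
apply_moves([
  {"gripper": 0, "delta_pos": [0, 1.52, 3.52], "dr": [0, 0, 0]},
  {"gripper": 0, "delta_pos": [0, 1.52, 3.52], "dr": [0, 0, 0]},
  {"gripper": 0, "delta_pos": [0, 1.52, 3.52], "dr": [0, 0, 0]},
  {"gripper": 0, "delta_pos": [0, 1.52, 3.52], "dr": [0, 0, 0]},
  {"gripper": 0, "delta_pos": [0, 1.52, 3.46], "dr": [0, 0, 0]},
])

```text
t: 44.05
ee_pos: [616.1, 22.2, 276.9]
orientation: [1.275, 1.166, -1.277]
ft_force: [-0.0, -0.2, -1.7]
width: 37.5
```

Request:
apply_moves([
  {"gripper": 0, "delta_pos": [0, 0, 0], "dr": [0, 0.079, 0]},
  {"gripper": 0, "delta_pos": [0, 0, 0], "dr": [0, 0.079, 0]},
  {"gripper": 0, "delta_pos": [0, 0, 0], "dr": [0, 0, 0]},
  {"gripper": 0, "delta_pos": [0, 0, 0], "dr": [0, 0, 0]},
  {"gripper": 0, "delta_pos": [0, 0, 0], "dr": [0, 0, 0]},
])

```text
t: 44.47
ee_pos: [615.9, 24.4, 277.0]
orientation: [1.395, 1.275, -1.194]
ft_force: [0.1, -0.2, -2.1]
width: 37.0
```

```bash
python3 - <<'E'
from h import *
plan(C(160)+n*114,RT)
E
python3 f1.py
```

```text
t 44.47 now grasp [615.8  22.7 287.9] F [ 0.11 -0.19 -2.12] w 37.0 q [-0.06  0.36  1.62  0.17  1.16 -0.03]
 d(cm) in now-axes [ 8.48  0.08 -0.06] | in target-axes [ 8.48  0.06 -0.03] | turn [0.002 0.003 0.002] 0.004
F mean [ 0.49  0.66 -1.4 ] std [0. 0. 0.] Fn -1.5
t 44.5167 lane y (foot) 160.2 lx -0.5 h 198.89 rot err [ 1.5676e+00 -4.0000e-04 -3.3000e-03]
```

Lower by 8.4 cm with a decelerating profile, then fine steps.

Request:
apply_moves([
  {"gripper": 0, "delta_pos": [2.5, 0, 0], "dr": [0, 0, 0]},
  {"gripper": 0, "delta_pos": [2.5, 0, 0], "dr": [0, 0, 0]},
  {"gripper": 0, "delta_pos": [1.5, 0, 0], "dr": [0, 0, 0]},
  {"gripper": 0, "delta_pos": [0.9, 0, 0], "dr": [0, 0, 0]},
  {"gripper": 0, "delta_pos": [0.4, 0, 0], "dr": [0, 0, 0]},
])

```text
t: 44.93
ee_pos: [616.6, 37.8, 198.9]
orientation: [1.394, 1.278, -1.193]
ft_force: [0.0, -0.9, -1.5]
width: 37.6
```

Request:
apply_moves([
  {"gripper": 0, "delta_pos": [0.2, 0, 0], "dr": [0, 0, 0]},
  {"gripper": 0, "delta_pos": [0.2, 0, 0], "dr": [0, 0, 0]},
  {"gripper": 0, "delta_pos": [0.15, 0, 0], "dr": [0, 0, 0]},
  {"gripper": 0, "delta_pos": [0, 0, 0], "dr": [0, 0, 0]},
  {"gripper": 0, "delta_pos": [0, 0, 0], "dr": [0, 0, 0]},
])

```text
t: 45.35
ee_pos: [617.7, 37.2, 195.5]
orientation: [1.397, 1.275, -1.192]
ft_force: [-0.9, 0.4, -1.5]
width: 37.6
```

Request:
apply_moves([
  {"gripper": 0, "delta_pos": [0.06, 0, 0], "dr": [0, 0, 0]},
  {"gripper": 0, "delta_pos": [0, 0, 0], "dr": [0, 0, 0]},
  {"gripper": 0, "delta_pos": [0, 0, 0], "dr": [0, 0, 0]},
  {"gripper": 0, "delta_pos": [0, 0, 0], "dr": [0, 0, 0]},
  {"gripper": 0, "delta_pos": [0, 0, 0], "dr": [0, 0, 0]},
])

```text
t: 45.77
ee_pos: [617.8, 37.2, 194.8]
orientation: [1.397, 1.275, -1.192]
ft_force: [-0.1, -1.2, 2.1]
width: 37.7
```

```bash
python3 f.py
```

```text
F mean [-0.27 -1.24  3.2 ] std [0.6  0.24 0.32] Fn 3.36
t 45.9667 lane y (foot) 159.5 lx 0.0 h 115.48 rot err [ 1.5684e+00 -3.0000e-04 -8.0000e-04]
```

Request:
apply_moves([
  {"gripper": 0, "delta_pos": [0, 0, 0], "dr": [0, 0, 0]},
  {"gripper": 70, "delta_pos": [0, 0, 0], "dr": [0, 0, 0]},
  {"gripper": 70, "delta_pos": [0, 0, 0], "dr": [0, 0, 0]},
  {"gripper": 70, "delta_pos": [0, 0, 0], "dr": [0, 0, 0]},
  {"gripper": 70, "delta_pos": [0, 0, 0], "dr": [0, 0, 0]},
])

```text
t: 46.38
ee_pos: [617.1, 37.5, 193.8]
orientation: [1.396, 1.277, -1.193]
ft_force: [-0.4, -1.3, -0.0]
width: 59.6
```

Request:
apply_moves([
  {"gripper": 70, "delta_pos": [0, 0, 0], "dr": [0, 0, 0]},
  {"gripper": 70, "delta_pos": [0, 0, 0], "dr": [0, 0, 0]},
  {"gripper": 70, "delta_pos": [0, 0, 0], "dr": [0, 0, 0]},
  {"gripper": 70, "delta_pos": [0, 0, 0], "dr": [0, 0, 0]},
  {"gripper": 70, "delta_pos": [0, 0, 0], "dr": [0, 0, 0]},
])

```text
t: 46.8
ee_pos: [617.4, 37.4, 194.2]
orientation: [1.397, 1.276, -1.193]
ft_force: [-0.7, 0.7, 0.4]
width: 61.6
```

Request:
apply_moves([
  {"gripper": 70, "delta_pos": [0, 0, 0], "dr": [0, 0, 0]},
  {"gripper": 70, "delta_pos": [0, 0, 0], "dr": [0, 0, 0]},
  {"gripper": 70, "delta_pos": [-1, 0, 0], "dr": [0, 0, 0]},
  {"gripper": 70, "delta_pos": [-3.5, 0, 0], "dr": [0, 0, 0]},
  {"gripper": 70, "delta_pos": [-3.5, 0, 0], "dr": [0, 0, 0]},
])

```text
t: 47.22
ee_pos: [615.1, 24.8, 273.2]
orientation: [1.395, 1.279, -1.196]
ft_force: [1.3, -0.1, 0.6]
width: 61.8
```

```bash
python3 look.py d; python3 -c "
from h import *
plan([414.9,364,195],RV)"
```

```text
top lane cap: slope y -50.8 x -1.0 h 117.3 132 [373. 172.]
top lane cap: slope y -108.8 x -1.6 h 117.8 128 [392. 174.]
top lane cap: slope y -166.8 x 2.0 h 117.5 125 [410. 174.]
[[414.9 364.2 123.  415.4 363.6]]
side lane cap: slope y -57.7 x -3.6 h 118.5 138 [353. 221.]
side lane cap: slope y -115.5 x -4.8 h 118.8 147 [356. 237.]
side lane cap: slope y -173.1 x -1.3 h 118.7 158 [360. 254.]
t 47.32 now grasp [619.3  22.4 290.9] F [-0.16 -0.17 -0.77] w 61.7 q [-0.06  0.36  1.62  0.17  1.16 -0.03]
 d(cm) in now-axes [ 14.3  -23.59 -30.09] | in target-axes [  9.6  -23.56 -31.93] | turn [ 0.003 -0.158 -0.009] 0.159
```

Request:
apply_moves([
  {"gripper": 68, "delta_pos": [0, 0, 0], "dr": [0, -0.079, -0.004]},
  {"gripper": 68, "delta_pos": [0, 0, 0], "dr": [0, -0.079, -0.004]},
  {"gripper": 68, "delta_pos": [0, -2.36, -3.19], "dr": [0, 0, 0]},
  {"gripper": 68, "delta_pos": [0, -2.36, -3.19], "dr": [0, 0, 0]},
  {"gripper": 68, "delta_pos": [0, -2.36, -3.19], "dr": [0, 0, 0]},
])

```text
t: 47.73
ee_pos: [553.5, 127.5, 273.8]
orientation: [1.272, 1.172, -1.283]
ft_force: [1.3, -0.1, 0.9]
width: 59.5
```

Request:
apply_moves([
  {"gripper": 68, "delta_pos": [0, -2.36, -3.19], "dr": [0, 0, 0]},
  {"gripper": 68, "delta_pos": [0, -2.36, -3.19], "dr": [0, 0, 0]},
  {"gripper": 68, "delta_pos": [0, -2.36, -3.19], "dr": [0, 0, 0]},
  {"gripper": 68, "delta_pos": [0, -2.36, -3.19], "dr": [0, 0, 0]},
  {"gripper": 68, "delta_pos": [0, -2.36, -3.19], "dr": [0, 0, 0]},
])

```text
t: 48.15
ee_pos: [450.0, 297.4, 275.2]
orientation: [1.272, 1.172, -1.282]
ft_force: [0.9, 0.2, 0.6]
width: 59.7
```

Request:
apply_moves([
  {"gripper": 68, "delta_pos": [0, -2.36, -3.19], "dr": [0, 0, 0]},
  {"gripper": 68, "delta_pos": [2.5, -2.3, -3.19], "dr": [0, 0, 0]},
  {"gripper": 68, "delta_pos": [3, 0, 0], "dr": [0, 0, 0]},
  {"gripper": 68, "delta_pos": [2.5, 0, 0], "dr": [0, 0, 0]},
  {"gripper": 68, "delta_pos": [1.5, 0, 0], "dr": [0, 0, 0]},
])

```text
t: 48.57
ee_pos: [410.2, 360.2, 180.6]
orientation: [1.268, 1.173, -1.283]
ft_force: [-0.7, -0.8, 0.2]
width: 59.7
```

Request:
apply_moves([
  {"gripper": 68, "delta_pos": [0, 0, 0], "dr": [0, 0, 0]},
  {"gripper": 68, "delta_pos": [0, 0, 0], "dr": [0, 0, 0]},
  {"gripper": 68, "delta_pos": [0, 0, 0], "dr": [0, 0, 0]},
  {"gripper": 68, "delta_pos": [0, 0, 0], "dr": [0, 0, 0]},
  {"gripper": 68, "delta_pos": [0, 0, 0], "dr": [0, 0, 0]},
])

```text
t: 48.98
ee_pos: [412.8, 360.7, 184.3]
orientation: [1.274, 1.172, -1.28]
ft_force: [0.3, -0.5, -0.6]
width: 59.9
```

```bash
python3 pick.py 414.9 364.2
```

```text
(array([414.2, 363.4,  19. , 414.4, 364.4, 120.6]), 1945)
t 49.03 now grasp [412.8 360.6 195.2] F [-0.36  0.04  0.15] w 60.0 q [0.69 0.37 1.83 0.01 0.94 0.78]
 d(cm) in now-axes [ 8.02  0.19 -0.33] | in target-axes [ 8.02  0.13 -0.35] | turn [ 0.003 -0.002  0.007] 0.008
```

Request:
apply_moves([
  {"gripper": 68, "delta_pos": [2.2, 0.15, -0.34], "dr": [0, 0, 0.007]},
  {"gripper": 68, "delta_pos": [2.2, 0, 0], "dr": [0, 0, 0]},
  {"gripper": 68, "delta_pos": [1.9, 0, 0], "dr": [0, 0, 0]},
  {"gripper": 68, "delta_pos": [1.2, 0, 0], "dr": [0, 0, 0]},
  {"gripper": 68, "delta_pos": [0.5, 0, 0], "dr": [0, 0, 0]},
])

```text
t: 49.45
ee_pos: [413.0, 363.0, 101.7]
orientation: [1.273, 1.167, -1.279]
ft_force: [-0.1, -0.3, 0.1]
width: 59.7
```

Request:
apply_moves([
  {"gripper": 68, "delta_pos": [0, 0, 0], "dr": [0, 0, 0]},
  {"gripper": 0, "delta_pos": [0, 0, 0], "dr": [0, 0, 0]},
  {"gripper": 0, "delta_pos": [0, 0, 0], "dr": [0, 0, 0]},
  {"gripper": 0, "delta_pos": [0, 0, 0], "dr": [0, 0, 0]},
  {"gripper": 0, "delta_pos": [0, 0, 0], "dr": [0, 0, 0]},
])

```text
t: 49.87
ee_pos: [414.0, 364.0, 103.9]
orientation: [1.276, 1.166, -1.275]
ft_force: [0.3, -0.3, 3.1]
width: 37.3
```

Request:
apply_moves([
  {"gripper": 0, "delta_pos": [0, 0, 0], "dr": [0, 0, 0]},
  {"gripper": 0, "delta_pos": [0, 0, 0], "dr": [0, 0, 0]},
  {"gripper": 0, "delta_pos": [0, 0, 0], "dr": [0, 0, 0]},
  {"gripper": 0, "delta_pos": [0, 0, 0], "dr": [0, 0, 0]},
  {"gripper": 0, "delta_pos": [0, 0, 0], "dr": [0, 0, 0]},
])

```text
t: 50.28
ee_pos: [414.1, 364.0, 103.8]
orientation: [1.276, 1.166, -1.275]
ft_force: [0.3, -0.7, 6.3]
width: 37.9
```

```bash
python3 - <<'E'
from h import *
plan(C(160)+n*200,RT)
E
```

```text
t 50.28 now grasp [414.1 364.  114.8] F [ 0.3  -0.74  6.34] w 37.9 q [0.7  0.5  1.87 0.   0.77 0.79]
 d(cm) in now-axes [-17.49  23.22  31.97] | in target-axes [-22.26  23.33  28.76] | turn [0.003 0.158 0.001] 0.158
```

Request:
apply_moves([
  {"gripper": 0, "delta_pos": [-1.5, 0, 0], "dr": [0, 0, 0]},
  {"gripper": 0, "delta_pos": [-4, 0, 0], "dr": [0, 0, 0]},
  {"gripper": 0, "delta_pos": [-4, 0, 0], "dr": [0, 0, 0]},
  {"gripper": 0, "delta_pos": [-4, 0, 0], "dr": [0, 0, 0]},
  {"gripper": 0, "delta_pos": [-4, 0, 0], "dr": [0, 0, 0]},
])

```text
t: 50.7
ee_pos: [413.2, 363.0, 279.4]
orientation: [1.274, 1.167, -1.278]
ft_force: [1.1, 1.0, -1.4]
width: 37.2
```

Request:
apply_moves([
  {"gripper": 0, "delta_pos": [0, 1.2, 1.7], "dr": [0, 0, 0]},
  {"gripper": 0, "delta_pos": [0, 2.35, 3.23], "dr": [0, 0, 0]},
  {"gripper": 0, "delta_pos": [0, 2.35, 3.23], "dr": [0, 0, 0]},
  {"gripper": 0, "delta_pos": [0, 2.35, 3.23], "dr": [0, 0, 0]},
  {"gripper": 0, "delta_pos": [0, 2.35, 3.23], "dr": [0, 0, 0]},
])

```text
t: 51.12
ee_pos: [506.3, 206.8, 277.7]
orientation: [1.274, 1.167, -1.277]
ft_force: [1.3, 0.2, -1.8]
width: 37.4
```

Request:
apply_moves([
  {"gripper": 0, "delta_pos": [0, 2.35, 3.23], "dr": [0, 0, 0]},
  {"gripper": 0, "delta_pos": [0, 2.35, 3.23], "dr": [0, 0, 0]},
  {"gripper": 0, "delta_pos": [0, 2.35, 3.23], "dr": [0, 0, 0]},
  {"gripper": 0, "delta_pos": [0, 2.35, 3.23], "dr": [0, 0, 0]},
  {"gripper": 0, "delta_pos": [0, 2.35, 3.23], "dr": [0, 0, 0]},
])

```text
t: 51.53
ee_pos: [608.9, 35.0, 277.2]
orientation: [1.274, 1.167, -1.278]
ft_force: [1.0, 0.7, -3.5]
width: 37.4
```

Request:
apply_moves([
  {"gripper": 0, "delta_pos": [0, 0.87, 1.2], "dr": [0, 0, 0]},
  {"gripper": 0, "delta_pos": [0, 0, 0], "dr": [0, 0.079, 0]},
  {"gripper": 0, "delta_pos": [0, 0, 0], "dr": [0, 0.079, 0]},
  {"gripper": 0, "delta_pos": [0, 0, 0], "dr": [0, 0, 0]},
  {"gripper": 0, "delta_pos": [0, 0, 0], "dr": [0, 0, 0]},
])

```text
t: 51.95
ee_pos: [615.6, 23.4, 276.9]
orientation: [1.395, 1.276, -1.197]
ft_force: [-0.2, 0.5, -2.4]
width: 37.9
```

```bash
python3 - <<'E'
from h import *
ctrl.get_image('top'); plan(C(160)+n*114,RT)
E
python3 f1.py
```

```text
t 52.00 now grasp [615.6  22.4 288. ] F [ 0.65  0.64 -1.73] w 37.5 q [-0.06  0.36  1.62  0.17  1.16 -0.03]
 d(cm) in now-axes [ 8.5   0.11 -0.09] | in target-axes [ 8.5   0.08 -0.06] | turn [0.002 0.003 0.003] 0.005
F mean [-0.69  0.76 -1.22] std [0. 0. 0.] Fn -1.32
t 52.05 lane y (foot) 160.0 lx -0.7 h 199.17 rot err [ 1.5676e+00  3.0000e-04 -4.3000e-03]
```

Request:
apply_moves([
  {"gripper": 0, "delta_pos": [2.5, 0, 0], "dr": [0, 0, 0]},
  {"gripper": 0, "delta_pos": [2.5, 0, 0], "dr": [0, 0, 0]},
  {"gripper": 0, "delta_pos": [1.5, 0, 0], "dr": [0, 0, 0]},
  {"gripper": 0, "delta_pos": [0.9, 0, 0], "dr": [0, 0, 0]},
  {"gripper": 0, "delta_pos": [0.4, 0, 0], "dr": [0, 0, 0]},
])

```text
t: 52.47
ee_pos: [616.4, 37.7, 199.2]
orientation: [1.393, 1.279, -1.194]
ft_force: [-0.2, -0.4, -1.8]
width: 37.5
```

Request:
apply_moves([
  {"gripper": 0, "delta_pos": [0.2, 0, 0], "dr": [0, 0, 0]},
  {"gripper": 0, "delta_pos": [0.2, 0, 0], "dr": [0, 0, 0]},
  {"gripper": 0, "delta_pos": [0.1, 0, 0], "dr": [0, 0, 0]},
  {"gripper": 0, "delta_pos": [0, 0, 0], "dr": [0, 0, 0]},
  {"gripper": 0, "delta_pos": [0, 0, 0], "dr": [0, 0, 0]},
])

```text
t: 52.88
ee_pos: [617.6, 37.1, 196.3]
orientation: [1.396, 1.276, -1.192]
ft_force: [0.1, -0.4, -1.8]
width: 37.4
```

Request:
apply_moves([
  {"gripper": 0, "delta_pos": [0.06, 0, 0], "dr": [0, 0, 0]},
  {"gripper": 0, "delta_pos": [0, 0, 0], "dr": [0, 0, 0]},
  {"gripper": 0, "delta_pos": [0, 0, 0], "dr": [0, 0, 0]},
  {"gripper": 0, "delta_pos": [0, 0, 0], "dr": [0, 0, 0]},
  {"gripper": 0, "delta_pos": [0, 0, 0], "dr": [0, 0, 0]},
])

```text
t: 53.3
ee_pos: [617.3, 37.2, 195.0]
orientation: [1.396, 1.277, -1.193]
ft_force: [-1.1, -1.1, -0.8]
width: 37.3
```

```bash
python3 f.py
```

```text
F mean [-0.15 -0.16 -1.59] std [0.67 0.52 0.7 ] Fn -1.54
t 53.5 lane y (foot) 159.5 lx -0.5 h 115.76 rot err [ 1.568e+00  1.400e-03 -2.400e-03]
```

Request:
apply_moves([
  {"gripper": 0, "delta_pos": [0.07, 0, 0], "dr": [0, 0, 0]},
  {"gripper": 0, "delta_pos": [0, 0, 0], "dr": [0, 0, 0]},
  {"gripper": 0, "delta_pos": [0, 0, 0], "dr": [0, 0, 0]},
  {"gripper": 0, "delta_pos": [0, 0, 0], "dr": [0, 0, 0]},
  {"gripper": 0, "delta_pos": [0, 0, 0], "dr": [0, 0, 0]},
])

```text
t: 53.92
ee_pos: [617.3, 37.4, 194.3]
orientation: [1.396, 1.277, -1.193]
ft_force: [0.4, -1.2, -1.5]
width: 38.0
```

```bash
python3 f.py
```

```text
F mean [-0.3   0.17 -1.66] std [0.36 0.45 0.6 ] Fn -1.66
t 54.1167 lane y (foot) 159.5 lx -0.5 h 115.05 rot err [ 1.568e+00  1.400e-03 -2.400e-03]
```

Request:
apply_moves([
  {"gripper": 0, "delta_pos": [0.07, 0, 0], "dr": [0, 0, 0]},
  {"gripper": 0, "delta_pos": [0, 0, 0], "dr": [0, 0, 0]},
  {"gripper": 0, "delta_pos": [0, 0, 0], "dr": [0, 0, 0]},
  {"gripper": 0, "delta_pos": [0, 0, 0], "dr": [0, 0, 0]},
  {"gripper": 0, "delta_pos": [0, 0, 0], "dr": [0, 0, 0]},
])

```text
t: 54.53
ee_pos: [617.3, 37.5, 193.6]
orientation: [1.396, 1.277, -1.193]
ft_force: [0.2, -0.5, -1.6]
width: 37.4
```

Request:
apply_moves([
  {"gripper": 0, "delta_pos": [0.04, 0, 0], "dr": [0, 0, 0]},
  {"gripper": 0, "delta_pos": [0, 0, 0], "dr": [0, 0, 0]},
  {"gripper": 0, "delta_pos": [0, 0, 0], "dr": [0, 0, 0]},
  {"gripper": 0, "delta_pos": [0, 0, 0], "dr": [0, 0, 0]},
  {"gripper": 0, "delta_pos": [0, 0, 0], "dr": [0, 0, 0]},
])

```text
t: 54.95
ee_pos: [617.3, 37.6, 193.2]
orientation: [1.396, 1.277, -1.193]
ft_force: [-0.3, -0.1, -1.8]
width: 37.4
```

```bash
python3 f.py
```

```text
F mean [-0.37 -0.2  -1.57] std [0.2  0.66 0.59] Fn -1.51
t 55.15 lane y (foot) 159.5 lx -0.5 h 113.97 rot err [ 1.5679e+00  1.3000e-03 -2.3000e-03]
```

Request:
apply_moves([
  {"gripper": 0, "delta_pos": [0.06, 0, 0], "dr": [0, 0, 0]},
  {"gripper": 0, "delta_pos": [0, 0, 0], "dr": [0, 0, 0]},
  {"gripper": 0, "delta_pos": [0, 0, 0], "dr": [0, 0, 0]},
  {"gripper": 0, "delta_pos": [0, 0, 0], "dr": [0, 0, 0]},
  {"gripper": 0, "delta_pos": [0, 0, 0], "dr": [0, 0, 0]},
])

```text
t: 55.57
ee_pos: [617.4, 37.6, 192.7]
orientation: [1.396, 1.277, -1.193]
ft_force: [-0.5, -0.4, -0.6]
width: 37.5
```

Request:
apply_moves([
  {"gripper": 0, "delta_pos": [0.05, 0, 0], "dr": [0, 0, 0]},
  {"gripper": 0, "delta_pos": [0, 0, 0], "dr": [0, 0, 0]},
  {"gripper": 0, "delta_pos": [0, 0, 0], "dr": [0, 0, 0]},
  {"gripper": 0, "delta_pos": [0, 0, 0], "dr": [0, 0, 0]},
  {"gripper": 0, "delta_pos": [0, 0, 0], "dr": [0, 0, 0]},
])

```text
t: 55.98
ee_pos: [617.6, 37.7, 192.5]
orientation: [1.396, 1.276, -1.192]
ft_force: [-0.4, -1.9, 5.0]
width: 37.6
```

```bash
python3 f.py
```

```text
F mean [-0.32 -1.53  5.41] std [0.2  0.26 0.17] Fn 5.59
t 56.1833 lane y (foot) 159.5 lx -0.2 h 113.25 rot err [ 1.5679e+00  6.0000e-04 -1.7000e-03]
```

In contact; release, then retreat.

Request:
apply_moves([
  {"gripper": 0, "delta_pos": [-0.04, 0, 0], "dr": [0, 0, 0]},
  {"gripper": 70, "delta_pos": [0, 0, 0], "dr": [0, 0, 0]},
  {"gripper": 70, "delta_pos": [0, 0, 0], "dr": [0, 0, 0]},
  {"gripper": 70, "delta_pos": [0, 0, 0], "dr": [0, 0, 0]},
  {"gripper": 70, "delta_pos": [0, 0, 0], "dr": [0, 0, 0]},
])

```text
t: 56.6
ee_pos: [617.0, 37.8, 192.1]
orientation: [1.395, 1.278, -1.194]
ft_force: [-0.4, 0.3, 0.6]
width: 59.7
```

Request:
apply_moves([
  {"gripper": 70, "delta_pos": [0, 0, 0], "dr": [0, 0, 0]},
  {"gripper": 70, "delta_pos": [0, 0, 0], "dr": [0, 0, 0]},
  {"gripper": 70, "delta_pos": [0, 0, 0], "dr": [0, 0, 0]},
  {"gripper": 70, "delta_pos": [0, 0, 0], "dr": [0, 0, 0]},
  {"gripper": 70, "delta_pos": [0, 0, 0], "dr": [0, 0, 0]},
])

```text
t: 57.02
ee_pos: [617.3, 37.7, 192.5]
orientation: [1.396, 1.277, -1.193]
ft_force: [0.4, -0.0, -0.6]
width: 61.6
```

Request:
apply_moves([
  {"gripper": 70, "delta_pos": [0, 0, 0], "dr": [0, 0, 0]},
  {"gripper": 70, "delta_pos": [0, 0, 0], "dr": [0, 0, 0]},
  {"gripper": 70, "delta_pos": [-1, 0, 0], "dr": [0, 0, 0]},
  {"gripper": 70, "delta_pos": [-3.5, 0, 0], "dr": [0, 0, 0]},
  {"gripper": 70, "delta_pos": [-3.5, 0, 0], "dr": [0, 0, 0]},
])

```text
t: 57.43
ee_pos: [615.1, 25.1, 271.4]
orientation: [1.394, 1.28, -1.196]
ft_force: [0.4, 0.3, -0.1]
width: 61.4
```

Request:
apply_moves([
  {"gripper": 70, "delta_pos": [-2, 0, -3], "dr": [0, 0, 0]},
  {"gripper": 70, "delta_pos": [0, 0, -3.5], "dr": [0, 0, 0]},
  {"gripper": 70, "delta_pos": [0, 0, -3.5], "dr": [0, 0, 0]},
  {"gripper": 70, "delta_pos": [0, 0, -2], "dr": [0, 0, 0]},
  {"gripper": 70, "delta_pos": [0, 0, 0], "dr": [0, 0, 0]},
])

```text
t: 57.85
ee_pos: [627.2, 143.5, 312.2]
orientation: [1.395, 1.278, -1.188]
ft_force: [-0.4, -0.3, 0.4]
width: 61.6
```

```bash
python3 look.py e; python3 - <<'E'
from h import *
d=cam('top');P=cloud(d); m=(P[...,2]>130)&(P[...,2]<155)&(np.hypot(P[...,0]-442,P[...,1]+155)<30); q=P[m]; print('handle',len(q),cv2.minAreaRect(q[:,:2].astype(np.float32)),np.median(q[:,2]))
m=(np.abs(P[...,0]-442)<62)&(np.abs(P[...,1]+155)<35)&(P[...,2]>75)&(P[...,2]<90)&(d['img'].min(-1)>110);print('bar z',np.median(P[m][:,2]))
E
```

```text
top lane cap: slope y 6.8 x -1.2 h 118.3 131 [354. 170.]
top lane cap: slope y -50.8 x -0.5 h 118.0 129 [373. 172.]
top lane cap: slope y -108.9 x -1.6 h 117.9 129 [392. 174.]
top lane cap: slope y -166.6 x 1.7 h 117.8 126 [410. 175.]
[]
side lane cap: slope y -0.0 x -4.1 h 118.8 128 [350. 206.]
side lane cap: slope y -57.3 x -3.7 h 118.5 138 [353. 221.]
side lane cap: slope y -115.0 x -4.8 h 118.1 143 [356. 237.]
side lane cap: slope y -172.9 x -1.4 h 118.5 159 [360. 254.]
handle 71 ((443.38494873046875, -155.78140258789062), (24.424474716186523, 24.799867630004883), 88.25714111328125) 140.9474601175791
bar z 80.37906455989352
```

View pics/side_e.png

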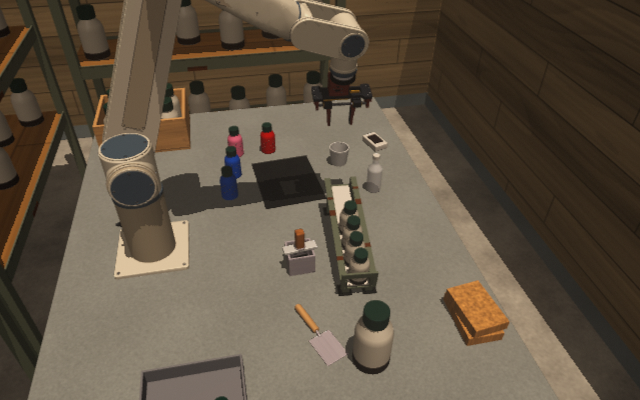

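View pics/top_e.png

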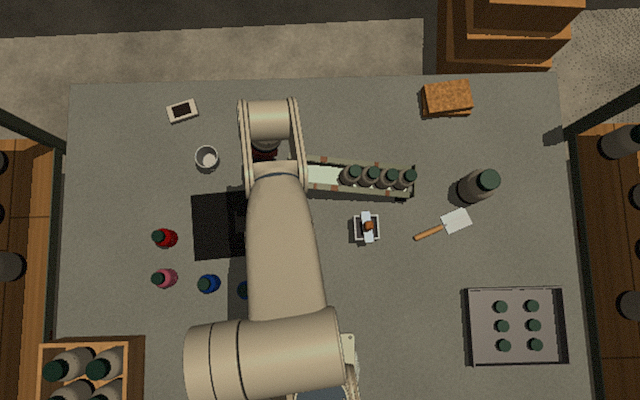

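Both views show four upright bottles in a closed row at the stop, with caps spaced 58 mm apart from (410,175) to (354,170) in the top view. The mat is empty, the roller hangs in its rest at (367,228), the bystanders are unmoved, and the arm is clear of everything.

```bash
python3 -c "
from h import *
print(ctrl.close_job(), ctrl.get_obs()['t'])"
```

```text
the job is handed in; nothing more can be done
the job is handed in; nothing more can be done
```

The job is done and handed in at about 58 s on the robot's clock, well inside the 208 s limit.

**Rolling:** I rolled the strip from lane y = +187 mm down to −177 mm and back up to +187 mm. That lower end is about 3 mm short of the crossbar touching the stop. The force on the drum was about 10 N when held still, which is roughly 6 mm of spring travel. The readings taken while moving ranged from about 8 to 10.5 N, so the spring stayed near half-way. I read the spring from the wrist force, not directly.

**Roller:** It hangs upright in its rest again, with the crossbar's top at 80 mm and the handle's top at 141 mm, the same as at the start.

**Bottles:** There were four on the mat. Each was set down tilted to the slope until it touched the strip, then let go at the raised end. The last camera check shows all four upright in one closed row against the stop, with the caps about 58 mm apart. The mat is empty, and the other things on the bench look where they were.

**Disagreements:**
- The side camera puts the bottles about 6 mm further down the lane than the top camera does. The spacing agrees in both.
- The contact height on the strip varied by about 2 mm between bottles.
- I never saw a bottle being knocked aside.

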